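# Clamp the plaster moulds for drying

## Task

First take the scraper off the bed of the drying clamp and lay it in the tool tray. Then stack all the plaster moulds that are there flat and square in the middle of the bed, lengthwise under the bar, in any order, and lay plywood packers squarely on top of them one at a time, just as many as make the stack snug under the keeper bar's sprung pad, and swing the keeper bar down until it snaps home in its catch with the pad gripping the top packer. Leave spare packers off the clamp, and leave the tub, brush and bottle alone.

Things in the scene. Friction and masses are not known exactly. Their poses are not given: they have to be found in the camera images.
- bed (a point): drying clamp, fixed: centre of its bed, a darker patch 74 x 106 mm flush in the base board (130 x 296 mm, top 24 mm up). x points away from the robot, y along the clamp to its hinge end. Six upright rods, 8 mm thick and 62 high, stand on it at x = +-56, y = +-46 and x = +-22, y = -72 mm; inner face of the hinge fork at y = +80, of the catch post at y = -114
- hinge (a point): hinge axis of the keeper bar, on top of a steel fork 153 mm high and 48 mm wide: 90 mm from the bed centre along the clamp's +y, 143 mm above the work surface; the axis lies along the clamp's x
- catch (a point): centre of the sprung ball of the catch, on a steel post 26 mm wide and 157 mm high: 109 mm from the bed centre along the clamp's -y, 149 mm above the work surface
- bar (a joint): keeper bar, steel, 26 mm wide, 10 thick, 192 from hinge to tip. 0 = shut: level over the bed, tip snapped under the catch's ball; it opens upward, 1.57 = upright, to 2.05 leaning back over +y; it starts at 1.75 to 2.0. Stiff hinge (0.3 N m): it stays at any angle. The last 12 mm of the knob's way down into the catch take up to about 10 to 15 N
- knob (a point): centre of the top face of the black knob (26 mm across, 22 high) on the bar's upper side, 165 mm from the hinge along the bar and 27 mm off the bar's middle line (so it points outward, to +y, while the bar stands open). z is the knob's axis
- pad (a joint): sprung rubber pad (44 mm across) under the bar: how far it is pushed up, 0 = free to 0.012 = solid; 2 N at first touch, then 0.7 N per mm. With the bar shut the free pad's face is 90 mm over the bed centre: a stack 96 mm high pushes it up by 0.006, one packer fewer leaves it free, one more keeps the bar out of its catch
- mould_a: loose plaster press mould, a plain white slab 100 mm (own x) by 68 mm (own y) by 24 mm thick (own z), with a shallow cavity in its upper face; origin at the centre of its underside. Two or three of the four moulds are present; None if absent
- mould_b: loose plaster press mould, a plain white slab 100 mm (own x) by 68 mm (own y) by 24 mm thick (own z), with a shallow cavity in its upper face; origin at the centre of its underside. Two or three of the four moulds are present; None if absent
- mould_c: loose plaster press mould, a plain white slab 100 mm (own x) by 68 mm (own y) by 24 mm thick (own z), with a shallow cavity in its upper face; origin at the centre of its underside. Two or three of the four moulds are present; None if absent
- mould_d: loose plaster press mould, a plain white slab 100 mm (own x) by 68 mm (own y) by 36 mm thick (own z), with a shallow cavity in its upper face; origin at the centre of its underside. Two or three of the four moulds are present; None if absent
- packer_1: plywood packer, a loose flat board 100 mm (own x) by 64 mm (own y) by 12 mm thick; origin at the centre of its underside. At the start packers 1, 2, 3 (upwards) make one pile and 4, 5 another, long sides roughly along world x
- packer_2: plywood packer, a loose flat board 100 mm (own x) by 64 mm (own y) by 12 mm thick; origin at the centre of its underside. At the start packers 1, 2, 3 (upwards) make one pile and 4, 5 another, long sides roughly along world x
- packer_3: plywood packer, a loose flat board 100 mm (own x) by 64 mm (own y) by 12 mm thick; origin at the centre of its underside. At the start packers 1, 2, 3 (upwards) make one pile and 4, 5 another, long sides roughly along world x
- packer_4: plywood packer, a loose flat board 100 mm (own x) by 64 mm (own y) by 12 mm thick; origin at the centre of its underside. At the start packers 1, 2, 3 (upwards) make one pile and 4, 5 another, long sides roughly along world x
- packer_5: plywood packer, a loose flat board 100 mm (own x) by 64 mm (own y) by 12 mm thick; origin at the centre of its underside. At the start packers 1, 2, 3 (upwards) make one pile and 4, 5 another, long sides roughly along world x
- scraper: loose scraper lying on the clamp's bed at the start, 203 mm long along its x: wooden handle 100 x 26 x 18 mm high on the -x side, flat steel blade 85 x 40 x 3 mm on the +x side; origin on its underside 5 mm from the handle's blade end (handle from x = -105 to -5 mm, blade from 12 to 97 mm)
- scraper_grip (a point): where to grip the scraper: in its handle, 20 mm behind the origin, 9 mm above its underside; pinch across its y (26 mm)
- tray: open grey tool tray, fixed: 240 mm (own x) by 130 mm (own y) by 36 mm high, walls 4 mm, floor 4 mm thick; origin at the centre of its underside
- tub: bystander: open white plaster tub 130 mm across, 120 mm high; origin under its centre
- brush: bystander: brush lying on the bench
- soap_bottle: bystander: bottle 64 mm across, 170 mm high; origin under its centre

How it is judged:
On the way, in this order (a step that is already met when the one before it is completed fails the run):
1. the scraper lies in the tool tray (x of scraper in the frame of tray between -0.07 and 0.07 m and y of scraper in the frame of tray between -0.06 and 0.06 m and z of scraper in the frame of tray below 0.03 m and linear speed of scraper below 0.05 m/s), for 0.2 s.
2. all moulds present are stacked on the clamp's bed (x of mould_a in the frame of bed between -0.018 and 0.018 m and y of mould_a in the frame of bed between -0.018 and 0.018 m and z of mould_a in the frame of bed between -0.004 and 0.078 m and angle between each of mould_a, mould_b, mould_c, mould_d's own z axis and vertical below 0.1 rad and angle between the x axis of each of mould_a, mould_b, mould_c, mould_d and the y axis of bed, either way round below 0.2 rad and x of mould_b in the frame of bed between -0.018 and 0.018 m and y of mould_b in the frame of bed between -0.018 and 0.018 m and z of mould_b in the frame of bed between -0.004 and 0.078 m and x of mould_c in the frame of bed between -0.018 and 0.018 m and y of mould_c in the frame of bed between -0.018 and 0.018 m and z of mould_c in the frame of bed between -0.004 and 0.078 m and x of mould_d in the frame of bed between -0.018 and 0.018 m and y of mould_d in the frame of bed between -0.018 and 0.018 m and z of mould_d in the frame of bed between -0.004 and 0.078 m and linear speed of each of mould_a, mould_b, mould_c, mould_d below 0.05 m/s), for 0.2 s.
3. the keeper bar is home in its catch and its pad grips the stack (value of joint bar below 0.015 rad and value of joint pad above 0.003 m), for 0.2 s.
At the end, for the whole second after the job is handed in: Scraper in the tray; each mould flat in the stack, within 18 mm of the bed centre and 0.2 rad of square; a packer as square on top, its underside 79-89 mm above the bed; bar under 0.015 rad, pad up over 3 mm; other packers in the stack above a mould or over 110 mm from the bed centre; at rest (all of step 1 and all of step 2 and all of step 3 and ((x of packer_1 in the frame of bed between -0.018 and 0.018 m and y of packer_1 in the frame of bed between -0.018 and 0.018 m and z of packer_1 in the frame of bed between 0.079 and 0.089 m and angle between the x axis of packer_1 and the y axis of bed, either way round below 0.2 rad) or (x of packer_2 in the frame of bed between -0.018 and 0.018 m and y of packer_2 in the frame of bed between -0.018 and 0.018 m and z of packer_2 in the frame of bed between 0.079 and 0.089 m and angle between the x axis of packer_2 and the y axis of bed, either way round below 0.2 rad) or (x of packer_3 in the frame of bed between -0.018 and 0.018 m and y of packer_3 in the frame of bed between -0.018 and 0.018 m and z of packer_3 in the frame of bed between 0.079 and 0.089 m and angle between the x axis of packer_3 and the y axis of bed, either way round below 0.2 rad) or (x of packer_4 in the frame of bed between -0.018 and 0.018 m and y of packer_4 in the frame of bed between -0.018 and 0.018 m and z of packer_4 in the frame of bed between 0.079 and 0.089 m and angle between the x axis of packer_4 and the y axis of bed, either way round below 0.2 rad) or (x of packer_5 in the frame of bed between -0.018 and 0.018 m and y of packer_5 in the frame of bed between -0.018 and 0.018 m and z of packer_5 in the frame of bed between 0.079 and 0.089 m and angle between the x axis of packer_5 and the y axis of bed, either way round below 0.2 rad)) and ((x of packer_1 in the frame of bed between -0.018 and 0.018 m and y of packer_1 in the frame of bed between -0.018 and 0.018 m and z of packer_1 in the frame of bed above 0.03 m and angle between the x axis of packer_1 and the y axis of bed, either way round below 0.2 rad) or horizontal distance between packer_1 and bed above 0.11 m) and ((x of packer_2 in the frame of bed between -0.018 and 0.018 m and y of packer_2 in the frame of bed between -0.018 and 0.018 m and z of packer_2 in the frame of bed above 0.03 m and angle between the x axis of packer_2 and the y axis of bed, either way round below 0.2 rad) or horizontal distance between packer_2 and bed above 0.11 m) and ((x of packer_3 in the frame of bed between -0.018 and 0.018 m and y of packer_3 in the frame of bed between -0.018 and 0.018 m and z of packer_3 in the frame of bed above 0.03 m and angle between the x axis of packer_3 and the y axis of bed, either way round below 0.2 rad) or horizontal distance between packer_3 and bed above 0.11 m) and ((x of packer_4 in the frame of bed between -0.018 and 0.018 m and y of packer_4 in the frame of bed between -0.018 and 0.018 m and z of packer_4 in the frame of bed above 0.03 m and angle between the x axis of packer_4 and the y axis of bed, either way round below 0.2 rad) or horizontal distance between packer_4 and bed above 0.11 m) and ((x of packer_5 in the frame of bed between -0.018 and 0.018 m and y of packer_5 in the frame of bed between -0.018 and 0.018 m and z of packer_5 in the frame of bed above 0.03 m and angle between the x axis of packer_5 and the y axis of bed, either way round below 0.2 rad) or horizontal distance between packer_5 and bed above 0.11 m)); the robot touches nothing.
It fails at once if the tub is shoved aside by more than 40 mm (distance of tub from where it was at the start of the episode above 0.04 m).
It fails at once if the brush is shoved aside by more than 40 mm (distance of brush from where it was at the start of the episode above 0.04 m).
It fails at once if the soap bottle is shoved aside by more than 40 mm (distance of soap_bottle from where it was at the start of the episode above 0.04 m).
Of mould_a, mould_b, mould_c, mould_d only 2 to 3 are there at a start; the rules pass over those that are not, and their reading is None.
At some moment in a run one of scraper, mould_a, mould_b, mould_c, mould_d may be knocked a few centimetres aside while the robot is not near it.
It also fails if it takes over 210 s, if anything falls off the work surface, if the arm or the gripper's body presses on something with over 40 N, if the wrist force passes 120 N, or if a joint passes its speed limit or range.

## Robot

A 6-joint arm with a two-finger parallel gripper is mounted at the origin on the work surface. World frame = base frame: x ahead of the robot, y to its left, z up, the work surface at z = 0. Lengths are in m, angles in rad, forces in N, time in s.
With the tool pointing down it reaches from about 0.35 to 0.85 m from the base axis. Payload 8.1 kg.
Tool frame: the origin (TCP) lies on the centre line of the jaws, within the pads' length; the fingertips stand 14 mm ahead of it and the grasp point (between the pads) lies 5 mm behind it (robot.tcp_to_tips is the distance from the TCP to the fingertips, in m); z points along the fingers, y is the line along which they close (so a half turn about z gives the same grasp; the last joint's range is limited). The gripper opens to 85 mm and grips with 20 to 120 N. Pads are 22 mm wide; open, the fingers measure 114 mm over their backs; the gripper's body (76 mm by 85 mm) begins 54 mm behind the grasp point. The pads swing forward as they close: fully open they stand 13 mm farther back than shut.
Start: joints at [1.037, 0.13, 1.488, -0, 1.523, -0.085], TCP at [0.26, 0.541, 0.245] pointing down, gripper open.
Joint ranges: [-2.96, 2.96], [-0.89, 2.26], [0.02, 2.5], [-1.34, 4.48], [0, 2.73], [-2.66, 2.66]. Speed limits (rad/s): [2.39, 2.39, 2.79, 3.14, 3.14, 3.14].

## Interface

Orientations are given as a rotation vector (axis times angle).
In Python, from rig import robot, camera, calibration, workorder gives the robot as it stands.
- The arm moves only by the tool arm_command, never from a script. Its argument "targets" is a list of rows, each a list of 2 entries, a list of its own where there are three numbers: the shift along the tool's x, y, z in m, then the turn, a rotation vector about the tool's x, y, z in degrees. In form: [[[x, y, z], [ax, ay, az]], ...]. A call has exactly 5 rows; each row is the pose to reach, as a shift and turn from the pose commanded when the call began, along the tool's axes at that moment; what a row does not reach only later rows make up. A row lasts 1/8 s, in which the tool goes at most 62.5 mm and 10.7 degrees, less where a joint would pass 70% of its speed; a pose out of reach is approached as far as the arm can. A call with a gripper value outside its range is refused whole. "gripper" is the closure, from 0 (fully open) to 1 (shut), set as the call begins (left out, the last holds). The fingers move at their own pace and stop on an object; "grip_force" is the grip in N (left out, the last holds). Time passes only in rows, so rows that repeat a pose let the fingers close, or fill a call up. It gives the time, the measured TCP pose, the force, the opening and the grip force at its end, in the units of the state.
- robot.state(): the state, without advancing time (a new reading comes with each control period).
- camera(name): name is "scene" or "top" or "wrist"; returns the picture (384x512x3 uint8, blue, green, red); there is no depth.
- calibration(name): a dict with "fx", "fy", "cx", "cy" (pixels), "k1" (the pictures are not rectified: a ray, as slopes to the right and down, at radius r is drawn at 1 + k1 r^2 times it, then the intrinsics apply), "extrinsics" (4x4, takes a point from camera to world coordinates); the wrist camera has in their place "mount" (4x4, takes a point from camera to tool coordinates, whose origin is the TCP and whose axes are the flange's). Camera axes: x right, y up, looking along -z (the intrinsics and any distortion apply to the point x, -y, -z); pixel columns grow to the right and rows downward; lengths in m; the calibration is good to about 2 mm. A picture is of the moment at which its call begins: read the wrist's pose just before it. calibration takes no time and is no camera call.
- workorder.hand_in(): hands the job in; it is judged then, once.
The state is a dict: "time_s": time; "q": joint angles; "qd": joint speeds; "joint_efforts": joint torques, N m; "ee_pos": TCP position; "tool_rot": TCP orientation; "contact_force": force on the tool from outside, world axes, zero at the start; "torque": the same for the moment, N m; "opening": finger opening in m; "finger_force": force on a finger pad.
Only numpy, scipy, OpenCV 4.12 (cv2) and the standard library are available. Lean on these libraries where they do the work, as an engineer would, in place of code of your own. Each camera call takes 0.05 s, during which the arm holds its last target. There are 200 camera calls.

## Working session

There is one attempt and no reset: what is moved stays moved. The work goes in short steps, Python scripts to look and compute and a tool call to move; the robot and the scene stay as the last step left them, time stands still between calls to the robot, and variables do not carry over. Pictures are saved under pics/ and viewed, at most 14 in all, crops included, and the job is handed in when it is done.

Besides the shell and the picture viewer there is one more tool, called after "Emit:" as name(argument=value, ...) on one line, values as JSON. arm_command: Moves the arm, as the interface text tells. Its arguments: {"type":"object","properties":{"targets":{"type":"array"},"gripper":{"type":"number"},"grip_force":{"type":"number"}},"required":["targets"]}

```bash
ls; mkdir -p pics; python3 - <<'E'
from rig import robot,camera,calibration
import cv2
a=camera("scene");b=camera("top")
cv2.imwrite("pics/s0.png",a);cv2.imwrite("pics/t0.png",b)
cv2.imwrite("pics/t0b.png",cv2.resize(b,(800,600)))
for n in("scene","top","wrist"):print(n,calibration(n))
print(robot.state())
E
```

```text
pics
scene {'fx': 447.4480589044062, 'fy': 447.4480589044062, 'cx': 252.95323426010245, 'cy': 189.23245990538726, 'k1': 0.025116373726972757, 'extrinsics': array([[-0.49939799, -0.48259921,  0.71951348,  1.34896761],
       [ 0.86635096, -0.28405779,  0.41078849,  0.40973575],
       [ 0.00613721,  0.82849814,  0.55995818,  0.73139561],
       [ 0.        ,  0.        ,  0.        ,  1.        ]])}
top {'fx': 408.61976831850234, 'fy': 408.61976831850234, 'cx': 249.94339732094807, 'cy': 194.6883398524407, 'k1': -0.06319604233948131, 'extrinsics': array([[ 0.00180278,  0.99495822, -0.10027412,  0.41499333],
       [-0.999997  ,  0.00195996,  0.00146899, -0.02706597],
       [ 0.00165812,  0.10027117,  0.99495876,  1.26281105],
       [ 0.        ,  0.        ,  0.        ,  1.        ]])}
wrist {'fx': 291.57538411738767, 'fy': 291.57538411738767, 'cx': 252.9534494592001, 'cy': 190.87300640407142, 'k1': -0.017336462688800628, 'mount': array([[ 2.52003731e-04,  9.45335032e-01,  3.26100620e-01,
         8.42019830e-02],
       [ 9.99999844e-01, -4.01093097e-04,  3.89952230e-04,
         6
[... 187 characters left out ...]

{'time_s': 0.1, 'q': array([ 1.03662202e+00,  1.31130623e-01,  1.48918084e+00, -1.05279528e-05,
        1.52301511e+00, -8.54378844e-02]), 'qd': array([ 4.89171658e-04, -1.95251580e-03, -1.48190173e-03, -4.04662720e-04,
        3.62716866e-05, -1.04338484e-03]), 'joint_efforts': array([ 2.00802591e-03, -5.70953429e+01, -5.01940119e+01, -7.71420150e-05,
        8.16508866e-03, -4.72405304e-05]), 'ee_pos': array([0.26005296, 0.54017798, 0.24431671]), 'tool_rot': array([-6.98857970e-01, -3.06234174e+00,  2.59857385e-03]), 'contact_force': array([-0.21294026,  0.20444793, -0.53569533]), 'torque': array([-0.05769044, -0.03745669,  0.01974418]), 'finger_force': 0.0, 'opening': 0.0855635836734965}
```

View pics/s0.png

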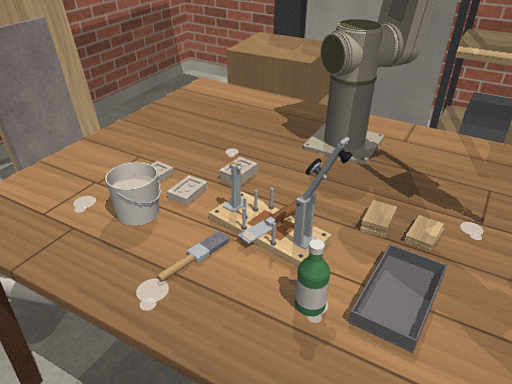

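View pics/t0b.png

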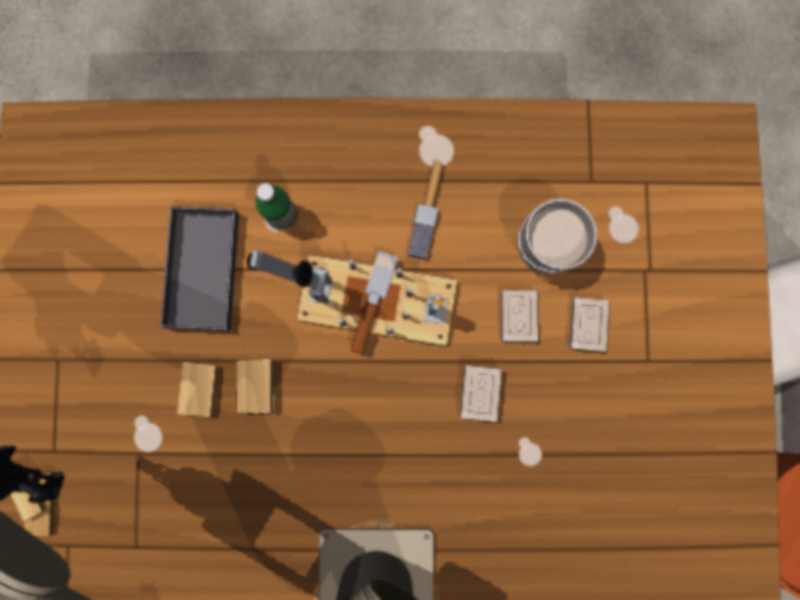

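The scene view shows three moulds beyond the clamp near the tub, two packer piles and the tray. In the 800-px top view the clamp is at (378,300) with its hinge on the left. The scraper handle is at (365,330), the tray at (200,270), and the moulds at (520,317), (590,325) and (482,393). The packers are at (197,390) and (255,387).

```bash
cat > h.py <<'E'
import numpy as np,cv2
from rig import robot,camera,calibration
from scipy.spatial.transform import Rotation as R
def tool():
    s=robot.state();T=np.eye(4);T[:3,:3]=R.from_rotvec(s["tool_rot"]).as_matrix();T[:3,3]=s["ee_pos"];return T
def ext(n,T=None):
    c=calibration(n); return c["extrinsics"] if n!="wrist" else T@c["mount"]
def ray(n,px,T=None):
    c=calibration(n);px=np.atleast_2d(px).astype(float)
    K=np.array([[c["fx"],0,c["cx"]],[0,c["fy"],c["cy"]],[0,0,1]])
    u=cv2.undistortPoints(px[:,None],K,np.array([c["k1"],0,0,0,0]))[:,0]
    E=ext(n,T);return E[:3,3],np.c_[u[:,0],-u[:,1],-np.ones(len(u))]@E[:3,:3].T
def plane(n,px,z,T=None):
    o,d=ray(n,px,T);return (o+d*((z-o[2])/d[:,2])[:,None])[:,:2]
def proj(n,P,T=None):
    c=calibration(n);E=ext(n,T);p=(np.atleast_2d(P)-E[:3,3])@E[:3,:3]
    x=p[:,0]/-p[:,2];y=-p[:,1]/-p[:,2];f=1+c["k1"]*(x*x+y*y)
    return np.c_[c["fx"]*x*f+c["cx"],c["fy"]*y*f+c["cy"]]
def rects(mask,n,z,amin,T=None,hull=True):
    out=[]
    for k in cv2.findContours(mask.astype(np.uint8),cv2.RETR_EXTERNAL,cv2.CHAIN_APPROX_NONE)[0]:
        if cv2.contourArea(k)<amin: continue
        w=plane(n,k[:,0],z,T)
        r=cv2.minAreaRect((w*1000).astype(np.float32))
        b=cv2.boxPoints(r);e=[b[1]-b[0],b[2]-b[1]];L=max(e,key=np.linalg.norm)
        out.append((np.round(np.array(r[0])/1000,4),np.round(sorted(r[1]),0),round(float(np.degrees(np.arctan2(L[1],L[0])))%180,1),k[:,0].mean(0).round()))
    return out
def to_tool(p,yaw_deg=None):
    """shift in tool axes to bring TCP to world p; yaw: turn about tool z so that tool y lies along world angle"""
    T=tool();d=T[:3,:3].T@(np.array(p)-T[:3,3]);print("shift",d.round(4),"at",T[:3,3].round(4))
    y=T[:3,1];a=np.degrees(np.arctan2(y[1],y[0]));print("tool y at",round(a,2),"down tilt",np.degrees(np.arccos(-T[2,2])).round(2))
    if yaw_deg is not None: print("turn about tool z",round(-((yaw_deg-a+90)%180-90),2))
E
python3 - <<'E'
from h import *
im=cv2.imread("pics/t0.png");hsv=cv2.cvtColor(im,cv2.COLOR_BGR2HSV);H,S,V=cv2.split(hsv)
for x,y in [(520,317),(516,296),(205,390),(255,387),(200,270),(420,330),(330,265),(370,298),(365,335),(380,275),(600,400)]:
    print((x,y),hsv[int(y/1.5625),int(x/1.5625)])
m=(S<60)&(V>140)
print("white");[print(r) for r in rects(m,"top",0.02,150)]
m=(V>130)&(S>60)&(S<140)&(H>10)&(H<35)
print("ply");[print(r) for r in rects(m,"top",0.024,200)]
m=(V<115)&(S<60);print("dark");[print(r) for r in rects(m,"top",0.036,800)]
E
```

```text
(520, 317) [ 13  41 204]
(516, 296) [ 11  40 184]
(205, 390) [ 17 120 185]
(255, 387) [ 17 122 175]
(200, 270) [159  16 115]
(420, 330) [ 19 110 217]
(330, 265) [ 19 111 218]
(370, 298) [176  13 157]
(365, 335) [ 11 178 130]
(380, 275) [111  10 186]
(600, 400) [ 14 163 158]
white
(array([ 0.0948, -0.0283]), array([ 70., 190.]), 71.0, array([251., 348.]))
(array([0.2855, 0.4476]), array([49., 63.]), 46.9, array([ 93., 278.]))
(array([ 0.368 , -0.2028]), array([ 68., 100.]), 173.8, array([307., 252.]))
(array([ 0.5021, -0.4193]), array([67., 99.]), 176.1, array([377., 207.]))
(array([ 0.52  , -0.2818]), array([65., 96.]), 179.1, array([332., 202.]))
(array([ 0.5095, -0.8169]), array([ 63., 252.]), 176.4, array([502., 205.]))
(array([ 0.5924, -0.0077]), array([ 41., 101.]), 162.0, array([243., 177.]))
(array([ 0.7025, -0.4942]), array([52., 68.]), 3.0, array([398., 144.]))
(array([ 0.6828, -0.3672]), array([138., 138.]), 93.1, array([360., 147.]))
(array([ 0.8624, -0.1198]), array([63., 79.]), 179.8, array([278.,  94.]))
(array([ 0.9833, -0.4394]), array([36., 98.]), 87.0, array([379., 
[... 654 characters left out ...]
.2, array([125., 249.]))
(array([0.3819, 0.238 ]), array([ 64., 105.]), 1.1, array([162., 247.]))
(array([ 0.5371, -0.075 ]), array([133., 149.]), 80.4, array([265., 197.]))
(array([0.5752, 0.0551]), array([166., 177.]), 79.8, array([218., 183.]))
(array([ 0.7023, -0.4935]), array([63., 76.]), 177.8, array([398., 144.]))
(array([ 0.8584, -0.1121]), array([73., 92.]), 45.8, array([278.,  94.]))
dark
(array([ 0.0489, -0.0006]), array([127., 205.]), 90.1, array([236., 367.]))
(array([0.0255, 0.6598]), array([108., 221.]), 57.1, array([ 19., 364.]))
(array([0.6093, 0.3449]), array([133., 239.]), 177.4, array([127., 172.]))
(array([1.0342, 0.4011]), array([109., 156.]), 61.0, array([115.,  39.]))
```

```bash
python3 - <<'E'
from h import *
to_tool([0.44,0.03,0.28],72)
im=cv2.imread("pics/t0.png");H,S,V=cv2.split(cv2.cvtColor(im,cv2.COLOR_BGR2HSV))
m=((V>170)&(S>60)&(S<140)&(H>10)&(H<35)).astype(np.uint8);m[:,:185]=0;m[:,300:]=0;m[:160]=0;m[225:]=0
ys,xs=np.nonzero(m);w=plane("top",np.c_[xs,ys],0.024)
h=cv2.convexHull((w*1000).astype(np.float32))[:,0]
print(h.round(0).tolist());print(cv2.minAreaRect(h))
E
```

```text
shift [-0.3835 -0.3817 -0.0351] at [0.2601 0.5402 0.2443]
tool y at 64.29 down tilt 0.1
turn about tool z -7.71
[[638.0, -38.0], [638.0, -1.0], [634.0, 134.0], [542.0, 151.0], [523.0, 154.0], [511.0, 153.0], [472.0, -78.0], [463.0, -132.0], [466.0, -135.0], [481.0, -138.0], [585.0, -158.0], [588.0, -158.0]]
((564.0377197265625, -3.40576171875), (296.90435791015625, 156.84561157226562), 80.4151840209961)
```

Emit:
arm_command(targets=[[[-0.05,-0.05,-0.01],[0,0,0]],[[-0.09,-0.09,-0.02],[0,0,0]],[[-0.135,-0.135,-0.03],[0,0,-2]],[[-0.18,-0.18,-0.035],[0,0,-4]],[[-0.22,-0.22,-0.035],[0,0,-8]]], gripper=0.45)

```text
time_s: 0.72
ee_pos: [0.363, 0.2462, 0.2806]
tool_rot: [0.48, 3.104, 0.001]
contact_force: [0.7, -0.2, -0.2]
opening: 0.0468
finger_force: 0.0
```

```bash
python3 - <<'E'
from h import *
to_tool([0.44,0.03,0.28],72)
E
```

```text
shift [-0.1387 -0.1829  0.0006] at [0.363  0.2462 0.2806]
tool y at 72.42 down tilt 0.05
turn about tool z 0.42
```

Emit:
arm_command(targets=[[[-0.04,-0.05,0],[0,0,0]],[[-0.08,-0.1,0],[0,0,0]],[[-0.11,-0.14,0],[0,0,0]],[[-0.139,-0.183,0],[0,0,0]],[[-0.139,-0.183,0],[0,0,0]]])

```text
time_s: 1.35
ee_pos: [0.4397, 0.0283, 0.2798]
tool_rot: [-0.492, -3.102, 0.001]
contact_force: [-0.8, -0.0, -0.6]
opening: 0.0471
finger_force: 0.0
```

```bash
python3 - <<'E'
from h import *
T=tool();im=camera("wrist");np.save("T1.npy",T);print(T.round(3).tolist());cv2.imwrite("pics/w1.png",im);cv2.imwrite("pics/w1b.png",cv2.resize(im,(800,600)))
E
```

```text
[[-0.951, 0.309, -0.001, 0.44], [0.309, 0.951, -0.001, 0.028], [0.001, -0.001, -1.0, 0.28], [0.0, 0.0, 0.0, 1.0]]
```

View pics/w1b.png

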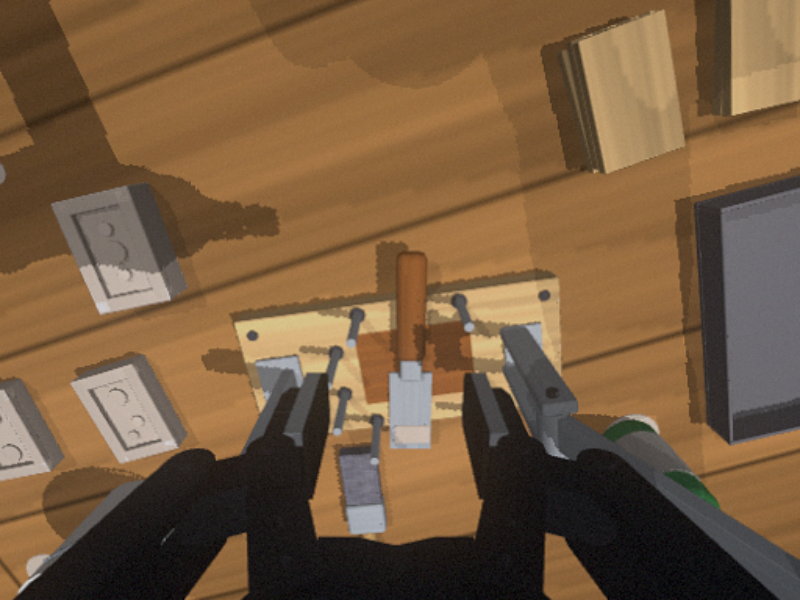

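The 800-px wrist view shows the bed patch with corners near (357,335), (470,320) and (365,403). The rod feet are at (356,313), (459,299), (336,352), (345,395) and (377,420). The scraper handle runs from (411,253) to (411,362), with the blade below it.

```bash
python3 - <<'E'
from h import *
T=np.load("T1.npy");f=lambda p,z:plane("wrist",np.array(p)/1.5625,z,T)
P=f([(356,313),(459,299),(336,352),(345,395),(377,420)],.024)
B=np.array([(-56,-46),(-56,46),(-22,-72),(22,-72),(56,-46)])/1000
print(P.round(3).tolist())
pc,bc=P.mean(0),B.mean(0);a=np.array(P-pc);b=B-bc
th=np.arctan2((b[:,0]*a[:,1]-b[:,1]*a[:,0]).sum(),(a*b).sum());Rm=np.array([[np.cos(th),-np.sin(th)],[np.sin(th),np.cos(th)]])
c=pc-Rm@bc;print("bed",c,np.degrees(th),"res",((P-c)-B@Rm.T).round(4).tolist())
im=cv2.imread("pics/w1.png");H,S,V=cv2.split(cv2.cvtColor(im,cv2.COLOR_BGR2HSV))
for p in [(411,300),(430,345),(380,340),(300,310)]:print(p,H[int(p[1]/1.5625),int(p[0]/1.5625)],S[int(p[1]/1.5625),int(p[0]/1.5625)],V[int(p[1]/1.5625),int(p[0]/1.5625)])
print("handle end/left/right top z.042",f([(411,253),(411,362),(398,300),(426,300)],.042).round(4).tolist())
print("blade corners z.027",f([(391,374),(432,374),(391,446),(430,447)],.027).round(4).tolist())
# moulds' lower/upper edge lengths
for n,q in [("m1 bottom",[(185,289),(101,314)])]:print(n)
E
```

```text
[[0.488, -0.024], [0.504, 0.068], [0.519, -0.055], [0.565, -0.063], [0.601, -0.043]]
bed [0.55226833 0.01223477] -9.047498249334332 res [[-0.0016, -0.0], [-0.0003, 0.0011], [-0.0003, 0.0002], [0.0018, -0.0006], [0.0003, -0.0006]]
(411, 300) 12 161 147
(430, 345) 14 175 131
(380, 340) 14 169 131
(300, 310) 15 104 105
handle end/left/right top z.042 [[0.4464, 0.04], [0.5414, 0.0103], [0.482, 0.0173], [0.4894, 0.04]]
blade corners z.027 [[0.555, -0.0131], [0.5669, 0.0235], [0.6318, -0.0383], [0.6449, -0.0016]]
m1 bottom
```

```bash
python3 - <<'E'
from h import *
to_tool([0.527,0.015,0.041],72.6);print(robot.tcp_to_tips)
E
```

```text
shift [-0.0883  0.0127  0.2387] at [0.4393 0.03   0.2798]
tool y at 72.07 down tilt 0.06
turn about tool z -0.53
0.014
```

Emit:
arm_command(targets=[[[-0.045,0.007,0.03],[0,0,0]],[[-0.088,0.0127,0.05],[0,0,-0.5]],[[-0.0883,0.0127,0.1],[0,0,-0.5]],[[-0.0883,0.0127,0.15],[0,0,-0.5]],[[-0.0883,0.0127,0.17],[0,0,-0.5]]])

```text
time_s: 2.02
ee_pos: [0.5245, 0.0186, 0.1061]
tool_rot: [-0.466, -3.1, 0.0]
contact_force: [0.1, -0.4, 0.7]
opening: 0.0471
finger_force: 0.0
```

Emit:
arm_command(targets=[[[0,0,0.025],[0,0,0]],[[0,0,0.045],[0,0,0]],[[0,0,0.058],[0,0,0]],[[0,0,0.066],[0,0,0]],[[0,0,0.0685],[0,0,0]]])

```text
time_s: 2.65
ee_pos: [0.5274, 0.017, 0.0417]
tool_rot: [-0.469, -3.106, -0.0]
contact_force: [-0.1, -0.5, 0.4]
opening: 0.0469
finger_force: 0.0
```

Emit:
arm_command(targets=[[[0,0,0],[0,0,0]],[[0,0,0],[0,0,0]],[[0,0,0],[0,0,0]],[[0,0,0],[0,0,0]],[[0,0,0],[0,0,0]]], gripper=1.0, grip_force=60)

```text
time_s: 3.28
ee_pos: [0.5282, 0.0165, 0.0427]
tool_rot: [0.47, 3.105, 0.0]
contact_force: [-0.4, -0.3, 5.8]
opening: 0.0248
finger_force: 60.4
```

Emit:
arm_command(targets=[[[0,0,-0.03],[0,0,0]],[[0,0,-0.07],[0,0,0]],[[0.02,-0.004,-0.115],[0,0,0]],[[0.07,-0.014,-0.125],[0,0,0]],[[0.126,-0.0255,-0.125],[0,0,0]]])

```text
time_s: 3.9
ee_pos: [0.3992, 0.0295, 0.1681]
tool_rot: [0.47, 3.104, 0.0]
contact_force: [0.3, -0.2, 0.2]
opening: 0.0246
finger_force: 59.6
```

```bash
python3 - <<'E'
from h import *
to_tool([0.40,0.32,0.165],87.4);to_tool([0.593,0.3457,0.1],87.4)
E
```

```text
shift [0.0853 0.2777 0.003 ] at [0.3992 0.0295 0.1681]
tool y at 72.77 down tilt 0.14
turn about tool z -14.63
shift [-0.0913  0.3593  0.0685] at [0.3992 0.0295 0.1681]
tool y at 72.77 down tilt 0.14
turn about tool z -14.63
```

Emit:
arm_command(targets=[[[0.017,0.055,0],[0,0,-3]],[[0.034,0.11,0],[0,0,-6]],[[0.05,0.165,0],[0,0,-9]],[[0.067,0.22,0],[0,0,-12]],[[0.085,0.277,0],[0,0,-14.6]]])

```text
time_s: 4.53
ee_pos: [0.3999, 0.3211, 0.1667]
tool_rot: [0.069, 3.141, -0.0]
contact_force: [1.1, -0.8, 0.1]
opening: 0.0244
finger_force: 59.7
```

```bash
python3 - <<'E'
from h import *
to_tool([0.593,0.3457,0.1],87.4)
E
```

```text
shift [-0.1918  0.0331  0.0667] at [0.3999 0.3211 0.1667]
tool y at 87.47 down tilt 0.02
turn about tool z 0.07
```

Emit:
arm_command(targets=[[[-0.05,0.008,0],[0,0,0]],[[-0.1,0.016,0.01],[0,0,0]],[[-0.15,0.025,0.03],[0,0,0]],[[-0.192,0.033,0.06],[0,0,0]],[[-0.192,0.033,0.066],[0,0,0]]])

```text
time_s: 5.15
ee_pos: [0.5931, 0.3416, 0.0943]
tool_rot: [-0.074, -3.133, 0.006]
contact_force: [-1.8, -1.0, -1.8]
opening: 0.0248
finger_force: 59.6
```

```bash
python3 - <<'E'
from h import *
to_tool([0.593,0.3457,0.025],87.4)
T=tool();im=camera("wrist");np.save("T2.npy",T);cv2.imwrite("pics/w2.png",im)
E
```

```text
shift [-0.0002  0.0044  0.0693] at [0.5931 0.3416 0.0943]
tool y at 87.29 down tilt 0.48
turn about tool z -0.11
```

View pics/w2.png

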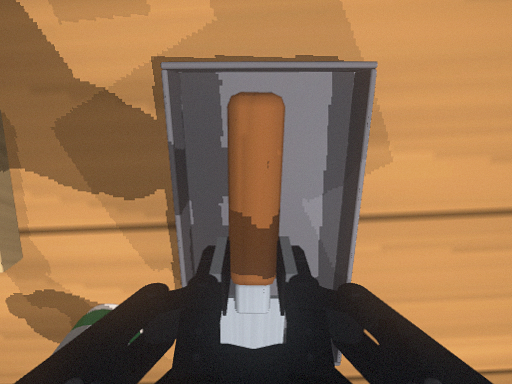

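The wrist view shows the scraper held over the tray, lined up with it and clear of all the walls (handle end at (256,95), tray rim from x = 163 to 376).

Emit:
arm_command(targets=[[[0,0.003,0.025],[0,0,0]],[[0,0.003,0.045],[0,0,0]],[[0,0.003,0.058],[0,0,0]],[[0,0.003,0.065],[0,0,0]],[[0,0.003,0.069],[0,0,0]]])

```text
time_s: 5.82
ee_pos: [0.5938, 0.3466, 0.032]
tool_rot: [0.072, 3.14, 0.0]
contact_force: [0.8, -0.0, -0.6]
opening: 0.0244
finger_force: 59.6
```

Emit:
arm_command(targets=[[[0,0,0],[0,0,0]],[[0,0,0],[0,0,0]],[[0,0,0],[0,0,0]],[[0,0,-0.01],[0,0,0]],[[0,0,-0.05],[0,0,0]]], gripper=0.4)

```text
time_s: 6.45
ee_pos: [0.5916, 0.3454, 0.0795]
tool_rot: [-0.072, -3.135, 0.004]
contact_force: [-0.2, -0.2, 0.3]
opening: 0.0511
finger_force: 0.0
```

Emit:
arm_command(targets=[[[0,0,-0.05],[0,0,0]],[[0.03,0,-0.1],[0,0,0]],[[0.08,-0.0,-0.12],[0,0,0]],[[0.14,-0.01,-0.12],[0,0,0]],[[0.19,-0.03,-0.12],[0,0,0]]], gripper=0)

```text
time_s: 7.08
ee_pos: [0.4009, 0.3255, 0.2032]
tool_rot: [0.07, 3.139, 0.002]
contact_force: [-0.2, 0.2, 1.3]
opening: 0.085
finger_force: 0.0
```

```bash
python3 - <<'E'
from h import *
cv2.imwrite("pics/t3.png",camera("top"))
im=cv2.imread("pics/t3.png");H,S,V=cv2.split(cv2.cvtColor(im,cv2.COLOR_BGR2HSV))
m=(S<60)&(V>140);m[:,:290]=0;m[:180]=0
[print(r) for r in rects(m,"top",0.024,150)]
to_tool([0.37,-0.12,0.3],84)
E
```

```text
(array([ 0.3682, -0.2023]), array([69., 99.]), 173.3, array([307., 252.]))
(array([ 0.5021, -0.4175]), array([67., 99.]), 175.1, array([377., 207.]))
(array([ 0.5184, -0.2793]), array([68., 99.]), 178.8, array([332., 202.]))
(array([ 0.4869, -0.813 ]), array([ 63., 206.]), 176.5, array([502., 211.]))
shift [ 0.0053 -0.4435 -0.0985] at [0.3941 0.3225 0.2   ]
tool y at 87.5 down tilt 0.4
turn about tool z 3.5
```

Emit:
arm_command(targets=[[[0,-0.055,-0.03],[0,0,1]],[[0,-0.11,-0.06],[0,0,2]],[[0,-0.165,-0.08],[0,0,3]],[[0.0,-0.22,-0.1],[0,0,4]],[[0.0,-0.28,-0.1],[0,0,4]]])

```text
time_s: 7.75
ee_pos: [0.3903, 0.044, 0.3049]
tool_rot: [0.18, 3.131, 0.0]
contact_force: [0.7, 0.1, -0.2]
opening: 0.0855
finger_force: 0.0
```

Emit:
arm_command(targets=[[[0,-0.055,0],[0,0,0]],[[0,-0.11,0],[0,0,0]],[[0,-0.165,0],[0,0,0]],[[0.0,-0.22,0],[0,0,0]],[[0.0,-0.27,0],[0,0,0]]])

```text
time_s: 8.38
ee_pos: [0.3581, -0.2247, 0.3029]
tool_rot: [0.182, 3.135, -0.002]
contact_force: [1.7, -0.1, 0.3]
opening: 0.0853
finger_force: 0.0
```

```bash
python3 - <<'E'
from h import *
robot.state();camera("top");T=tool();im=camera("wrist");np.save("T3.npy",T);print(T[:3,3],robot.state()["q"].round(2));cv2.imwrite("pics/w3.png",im);cv2.imwrite("pics/w3b.png",cv2.resize(im,(800,600)))
H,S,V=cv2.split(cv2.cvtColor(im,cv2.COLOR_BGR2HSV))
for z in(.024,.036):
    print(z);[print(r) for r in rects((S<60)&(V>150),"wrist",z,800,T)]
E
```

```text
[ 0.35695432 -0.22930331  0.30247831] [-0.69 -0.38  1.85 -0.    1.67 -2.14]
0.024
(array([ 0.4892, -0.4157]), array([67., 72.]), 174.8, array([141., 244.]))
(array([ 0.519, -0.279]), array([67., 99.]), 179.4, array([234., 255.]))
(array([ 0.3716, -0.1989]), array([ 69., 102.]), 174.0, array([276., 159.]))
(array([ 0.2545, -0.2908]), array([41., 51.]), 53.1, array([196.,  83.]))
0.036
(array([ 0.4828, -0.4099]), array([65., 70.]), 174.8, array([141., 244.]))
(array([ 0.5118, -0.2772]), array([65., 96.]), 179.4, array([234., 255.]))
(array([ 0.3687, -0.1995]), array([67., 99.]), 174.0, array([276., 159.]))
(array([ 0.2551, -0.2886]), array([39., 50.]), 53.1, array([196.,  83.]))
```

View pics/w3b.png

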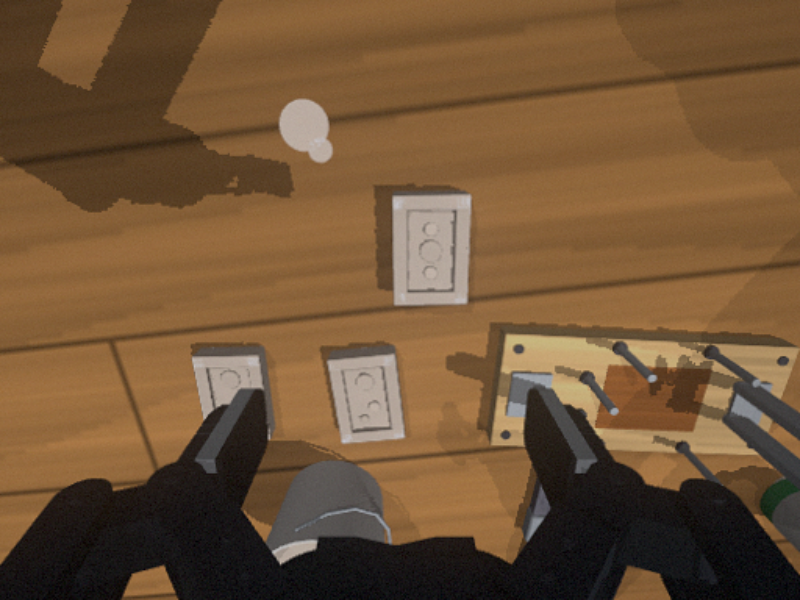

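The wrist view shows the three moulds at (432,248), (366,395) and (230,380). The nearest one looks about 3 % larger and casts a longer shadow, so it is probably the 36 mm one. The clamp's patch is at (650,400).

```bash
python3 - <<'E'
from h import *
to_tool([0.369,-0.2005,0.011],83.8)
E
```

```text
shift [-0.0082  0.0279  0.2914] at [ 0.3575 -0.2267  0.3024]
tool y at 83.09 down tilt 0.11
turn about tool z -0.71
```

Emit:
arm_command(targets=[[[-0.008,0.028,0.05],[0,0,-0.7]],[[-0.008,0.028,0.1],[0,0,-0.7]],[[-0.008,0.028,0.15],[0,0,-0.7]],[[-0.008,0.028,0.2],[0,0,-0.7]],[[-0.008,0.028,0.225],[0,0,-0.7]]])

```text
time_s: 9.1
ee_pos: [0.3687, -0.1944, 0.0746]
tool_rot: [-0.161, -3.135, -0.003]
contact_force: [-0.5, -0.3, 0.4]
opening: 0.0853
finger_force: 0.0
```

Emit:
arm_command(targets=[[[0,0,0],[0,0,0]],[[0,0,0],[0,0,0]],[[0,0,0],[0,0,0]],[[0,0,0],[0,0,0]],[[0,0,0],[0,0,0]]])

```text
time_s: 9.72
ee_pos: [0.3702, -0.1961, 0.0774]
tool_rot: [0.162, 3.137, -0.001]
contact_force: [-0.0, 0.8, 0.1]
opening: 0.0858
finger_force: 0.0
```

```bash
python3 - <<'E'
from h import *
T=tool();im=camera("wrist");cv2.imwrite("pics/w4.png",im)
H,S,V=cv2.split(cv2.cvtColor(im,cv2.COLOR_BGR2HSV))
for z in(.024,.036):
    print(z);[print(r) for r in rects((S<60)&(V>150),"wrist",z,2000,T)]
to_tool([0.369,-0.2005,0.011],83.8)
E
```

```text
0.024
(array([ 0.4009, -0.2034]), array([52., 71.]), 84.0, array([245., 266.]))
(array([ 0.3906, -0.2027]), array([38., 42.]), 84.1, array([246., 246.]))
(array([ 0.3353, -0.1966]), array([25., 71.]), 83.8, array([252., 166.]))
0.036
(array([ 0.3934, -0.2023]), array([49., 67.]), 84.0, array([245., 266.]))
(array([ 0.3837, -0.2017]), array([35., 39.]), 84.1, array([246., 246.]))
(array([ 0.332 , -0.1959]), array([24., 67.]), 83.8, array([252., 166.]))
shift [ 0.0006 -0.0046  0.0662] at [ 0.3701 -0.196   0.0772]
tool y at 84.08 down tilt 0.04
turn about tool z 0.28
```

View pics/w4.png

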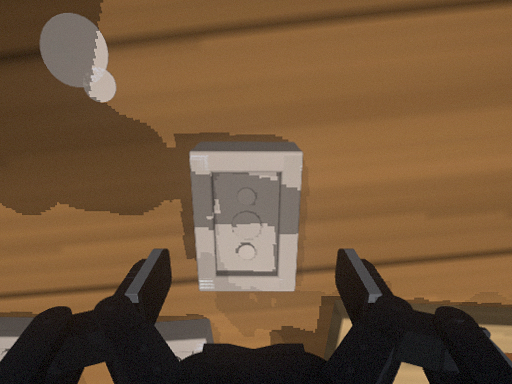

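The close view shows the mould's top face between columns 192 and 301 and rows 150 and 291. Its width fits a 36 mm thickness, and both fingers clear its sides.

Emit:
arm_command(targets=[[[0,-0.004,0.01],[0,0,0]],[[0,-0.0046,0.03],[0,0,0]],[[0,-0.0046,0.05],[0,0,0]],[[0,-0.0046,0.06],[0,0,0]],[[0,-0.0046,0.066],[0,0,0]]])

```text
time_s: 10.4
ee_pos: [0.369, -0.2003, 0.01]
tool_rot: [-0.162, -3.136, -0.001]
contact_force: [0.9, 0.6, -0.1]
opening: 0.0854
finger_force: 0.0
```

Emit:
arm_command(targets=[[[0,0,0],[0,0,0]],[[0,0,0],[0,0,0]],[[0,0,0],[0,0,0]],[[0,0,0],[0,0,0]],[[0,0,0],[0,0,0]]], gripper=1, grip_force=60)

```text
time_s: 11.02
ee_pos: [0.3695, -0.2005, 0.011]
tool_rot: [0.162, 3.137, -0.0]
contact_force: [-1.6, 1.2, 0.8]
opening: 0.067
finger_force: 67.9
```

Emit:
arm_command(targets=[[[0,0,-0.02],[0,0,0]],[[0,0,-0.06],[0,0,0]],[[0,0,-0.11],[0,0,10]],[[0,0,-0.14],[0,0,20]],[[0,0,-0.15],[0,0,30]]])

```text
time_s: 11.65
ee_pos: [0.3704, -0.2011, 0.1633]
tool_rot: [0.976, 2.982, -0.002]
contact_force: [0.5, -0.9, -2.7]
opening: 0.0673
finger_force: 68.2
```

```bash
python3 - <<'E'
from h import *
print(robot.state()["q"].round(2))
to_tool([0.552,0.012,0.165],-9.3)
E
```

```text
[-0.62 -0.33  2.07 -0.    1.4  -1.56]
shift [-0.0205  0.2792 -0.0016] at [ 0.3704 -0.2011  0.1633]
tool y at 53.76 down tilt 0.23
turn about tool z 63.06
```

Emit:
arm_command(targets=[[[0,0.03,-0.045],[0,0,10]],[[0,0.08,-0.05],[0,0,20]],[[-0.005,0.13,-0.05],[0,0,30]],[[-0.01,0.18,-0.05],[0,0,40]],[[-0.02,0.22,-0.05],[0,0,50]]])

```text
time_s: 12.28
ee_pos: [0.5154, -0.0322, 0.2105]
tool_rot: [-2.147, -2.293, 0.0]
contact_force: [0.3, -0.9, -1.7]
opening: 0.0673
finger_force: 69.0
```

```bash
python3 - <<'E'
from h import *
to_tool([0.552,0.012,0.2],-9.3)
E
```

```text
shift [0.0417 0.0395 0.0105] at [ 0.5154 -0.0322  0.2105]
tool y at 3.79 down tilt 0.02
turn about tool z 13.09
```

Emit:
arm_command(targets=[[[0.02,0.02,0.0],[0,0,6]],[[0.042,0.0395,0.0],[0,0,13]],[[0.042,0.0395,0.03],[0,0,13]],[[0.042,0.0395,0.06],[0,0,13]],[[0.042,0.0395,0.06],[0,0,13]]])

```text
time_s: 12.9
ee_pos: [0.5485, 0.0111, 0.1474]
tool_rot: [-2.383, -2.039, 0.008]
contact_force: [0.1, -0.5, -1.7]
opening: 0.0671
finger_force: 68.8
```

```bash
python3 - <<'E'
from h import *
T=tool();im=camera("wrist");cv2.imwrite("pics/w5.png",im)
to_tool([0.552,0.012,0.037],-9.3)
E
```

```text
shift [0.0015 0.0023 0.1126] at [0.5498 0.0109 0.1496]
tool y at -8.91 down tilt 0.19
turn about tool z 0.39
```

View pics/w5.png

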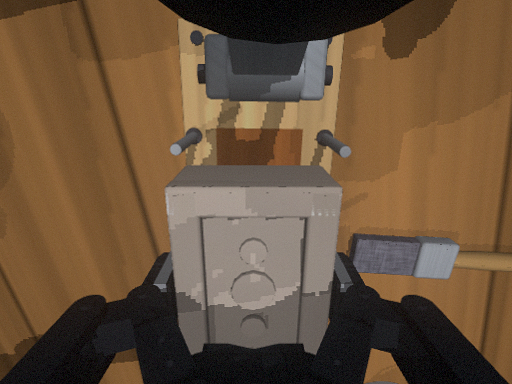

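The wrist view shows the mould square over the patch with the rods clear. The black arc at the top is the bar's pad, close to the camera. I'll set the stack 6 mm towards the catch and go down in steps, watching the force.

Emit:
arm_command(targets=[[[-0.002,0.0015,0.005],[0,0,0.4]],[[-0.004,0.0015,0.015],[0,0,0.4]],[[-0.0045,0.0015,0.025],[0,0,0.4]],[[-0.0045,0.0015,0.035],[0,0,0.4]],[[-0.0045,0.0015,0.045],[0,0,0.4]]])

```text
time_s: 13.58
ee_pos: [0.5516, 0.0061, 0.1049]
tool_rot: [-2.394, -2.034, 0.0]
contact_force: [0.2, -0.0, -2.4]
opening: 0.0668
finger_force: 68.9
```

Emit:
arm_command(targets=[[[0,0,0.004],[0,0,0]],[[0,0,0.008],[0,0,0]],[[0,0,0.012],[0,0,0]],[[0,0,0.016],[0,0,0]],[[0,0,0.02],[0,0,0]]])

```text
time_s: 14.2
ee_pos: [0.5519, 0.0061, 0.0857]
tool_rot: [2.394, 2.034, 0.0]
contact_force: [1.0, 0.6, -2.6]
opening: 0.0671
finger_force: 68.9
```

```bash
python3 - <<'E'
from h import *
print(robot.state()["contact_force"])
to_tool([0.551,0.006,0.037],-9.3)
E
```

```text
[ 0.99952149  0.57667652 -2.57642992]
shift [-0.0002 -0.0009  0.0487] at [0.5519 0.0061 0.0857]
tool y at -9.31 down tilt 0.02
turn about tool z -0.01
```

Emit:
arm_command(targets=[[[0,-0.001,0.015],[0,0,0]],[[0,-0.001,0.028],[0,0,0]],[[0,-0.001,0.038],[0,0,0]],[[0,-0.001,0.045],[0,0,0]],[[0,-0.001,0.0485],[0,0,0]]])

```text
time_s: 14.82
ee_pos: [0.5506, 0.0062, 0.0367]
tool_rot: [-2.394, -2.033, 0.001]
contact_force: [-0.5, 0.0, -1.9]
opening: 0.0672
finger_force: 69.0
```

Emit:
arm_command(targets=[[[0,0,0.001],[0,0,0]],[[0,0,0.001],[0,0,0]],[[0,0,0.001],[0,0,0]],[[0,0,0.001],[0,0,0]],[[0,0,0.001],[0,0,0]]])

```text
time_s: 15.45
ee_pos: [0.5509, 0.0062, 0.0364]
tool_rot: [2.394, 2.034, 0.0]
contact_force: [-0.0, -0.5, -2.5]
opening: 0.0674
finger_force: 69.0
```

Emit:
arm_command(targets=[[[0,0,0],[0,0,0]],[[0,0,0],[0,0,0]],[[0,0,0],[0,0,0]],[[0,0,-0.02],[0,0,0]],[[0,0,-0.06],[0,0,0]]], gripper=0)

```text
time_s: 16.08
ee_pos: [0.5494, 0.0064, 0.0962]
tool_rot: [-2.393, -2.032, 0.004]
contact_force: [0.9, -0.6, 0.4]
opening: 0.0855
finger_force: 0.0
```

Emit:
arm_command(targets=[[[0,0,-0.05],[0,0,0]],[[0,0,-0.1],[0,0,-5]],[[-0.04,0,-0.13],[0,0,-15]],[[-0.09,0,-0.13],[0,0,-25]],[[-0.14,0,-0.13],[0,0,-35]]])

```text
time_s: 16.7
ee_pos: [0.5284, -0.1332, 0.229]
tool_rot: [1.661, 2.662, 0.001]
contact_force: [0.7, 0.7, -0.8]
opening: 0.0853
finger_force: 0.0
```

```bash
python3 - <<'E'
from h import *
im=camera("top");cv2.imwrite("pics/t6.png",im)
H,S,V=cv2.split(cv2.cvtColor(im,cv2.COLOR_BGR2HSV))
m=(S<60)&(V>130);m[:180]=0;m[:,:200]=0;m[260:]=0
[print(r) for r in rects(m,"top",0.024,150)]
to_tool([0.505,-0.2805,0.13],89.2)
E
```

```text
(array([ 0.5021, -0.4175]), array([68., 99.]), 174.9, array([377., 207.]))
(array([ 0.4869, -0.813 ]), array([ 63., 206.]), 176.5, array([502., 211.]))
(array([ 0.4654, -0.2999]), array([ 14., 257.]), 161.1, array([339., 220.]))
(array([ 0.4655, -0.2797]), array([ 16., 258.]), 161.1, array([332., 220.]))
(array([ 0.5624, -0.2237]), array([ 46., 157.]), 90.2, array([314., 184.]))
(array([ 0.4614, -0.068 ]), array([ 76., 266.]), 153.5, array([263., 216.]))
(array([0.5603, 0.0245]), array([49., 89.]), 90.1, array([233., 186.]))
shift [-0.1161 -0.0835  0.0992] at [ 0.5271 -0.1388  0.2286]
tool y at 26.76 down tilt 0.28
turn about tool z -62.44
```

Emit:
arm_command(targets=[[[-0.025,-0.02,0.0],[0,0,-10]],[[-0.05,-0.04,0.0],[0,0,-20]],[[-0.08,-0.06,0.02],[0,0,-30]],[[-0.105,-0.075,0.04],[0,0,-40]],[[-0.116,-0.0835,0.06],[0,0,-50]]])

```text
time_s: 17.38
ee_pos: [0.5032, -0.2743, 0.1674]
tool_rot: [0.386, 3.116, -0.002]
contact_force: [0.6, 0.6, -0.6]
opening: 0.0854
finger_force: 0.0
```

```bash
python3 - <<'E'
from h import *
to_tool([0.519,-0.2805,0.09],89.2)
E
```

```text
shift [-0.0167 -0.0021  0.0774] at [ 0.5032 -0.2743  0.1674]
tool y at 75.89 down tilt 0.1
turn about tool z -13.31
```

Emit:
arm_command(targets=[[[-0.008,-0.001,0.02],[0,0,-6]],[[-0.0167,-0.002,0.04],[0,0,-13.3]],[[-0.0167,-0.002,0.06],[0,0,-13.3]],[[-0.0167,-0.002,0.077],[0,0,-13.3]],[[-0.0167,-0.002,0.077],[0,0,-13.3]]])

```text
time_s: 18.0
ee_pos: [0.5176, -0.2778, 0.0876]
tool_rot: [-0.03, -3.139, -0.003]
contact_force: [-0.3, -0.3, -0.0]
opening: 0.0852
finger_force: 0.0
```

```bash
cat > mould.py <<'E'
from h import *
import sys
T=tool();im=camera("wrist");cv2.imwrite(sys.argv[1],im)
H,S,V=cv2.split(cv2.cvtColor(im,cv2.COLOR_BGR2HSV))
m=((S<60)&(V>110)).astype(np.uint8);m[:, :140]=0;m[:,372:]=0;m[300:]=0
m=cv2.morphologyEx(m,cv2.MORPH_CLOSE,np.ones((15,15)))
for z in(.024,.036):print(z,rects(m,"wrist",z,2000,T))
E
python3 mould.py pics/w6.png; python3 - <<'E'
from h import *
to_tool([0.519,-0.2805,0.011],89.2)
E
```

```text
0.024 [(array([ 0.5193, -0.2791]), array([67., 99.]), 179.4, array([250., 210.]))]
0.036 [(array([ 0.514 , -0.2789]), array([63., 93.]), 179.4, array([250., 210.]))]
shift [-0.0008 -0.0023  0.0778] at [ 0.5183 -0.2783  0.0888]
tool y at 88.91 down tilt 0.08
turn about tool z -0.29
```

View pics/w6.png

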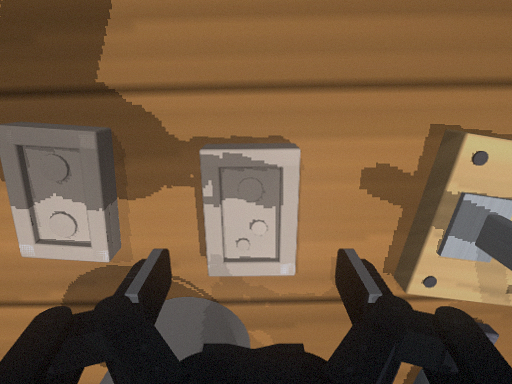

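The second mould fills columns 202–300 and rows 145–275, centred between the fingers, and its size fits 24 mm.

Emit:
arm_command(targets=[[[-0.001,-0.001,0.02],[0,0,-0.4]],[[-0.001,-0.001,0.04],[0,0,-0.4]],[[-0.001,-0.001,0.06],[0,0,-0.4]],[[-0.001,-0.001,0.072],[0,0,-0.4]],[[-0.001,-0.001,0.078],[0,0,-0.4]]])

```text
time_s: 18.68
ee_pos: [0.5193, -0.2793, 0.0098]
tool_rot: [-0.017, -3.14, -0.001]
contact_force: [0.5, 0.3, 0.1]
opening: 0.0851
finger_force: 0.0
```

Emit:
arm_command(targets=[[[0,0,0],[0,0,0]],[[0,0,0],[0,0,0]],[[0,0,0],[0,0,0]],[[0,0,0],[0,0,0]],[[0,0,0],[0,0,0]]], gripper=1)

```text
time_s: 19.3
ee_pos: [0.52, -0.2798, 0.0116]
tool_rot: [0.017, 3.141, -0.0]
contact_force: [-0.3, -0.1, 1.8]
opening: 0.0665
finger_force: 69.2
```

Emit:
arm_command(targets=[[[0,0,-0.05],[0,0,0]],[[0,0,-0.1],[0,0,10]],[[0,0,-0.15],[0,0,20]],[[0,0.0,-0.2],[0,0,30]],[[0.02,0.03,-0.21],[0,0,40]]])

```text
time_s: 19.92
ee_pos: [0.5024, -0.2517, 0.2265]
tool_rot: [1.098, 2.934, -0.003]
contact_force: [-0.1, 0.9, -1.3]
opening: 0.0665
finger_force: 69.0
```

```bash
python3 - <<'E'
from h import *
to_tool([0.551,0.006,0.21],-9.3)
E
```

```text
shift [0.1326 0.2262 0.0156] at [ 0.5024 -0.2517  0.2265]
tool y at 48.97 down tilt 0.5
turn about tool z 58.27
```

Emit:
arm_command(targets=[[[0.026,0.045,0.0],[0,0,10]],[[0.053,0.09,0.0],[0,0,20]],[[0.08,0.135,0.0],[0,0,30]],[[0.106,0.18,0.0],[0,0,40]],[[0.1326,0.2262,0.0],[0,0,50]]])

```text
time_s: 20.55
ee_pos: [0.5467, 0.0101, 0.2212]
tool_rot: [2.24, 2.203, 0.0]
contact_force: [1.4, 0.5, -1.7]
opening: 0.0668
finger_force: 68.9
```

Emit:
arm_command(targets=[[[0,0,0],[0,0,8.3]],[[0,0,0.03],[0,0,8.3]],[[0,0,0.06],[0,0,8.3]],[[0,0,0.09],[0,0,8.3]],[[0,0,0.1],[0,0,8.3]]])

```text
time_s: 21.18
ee_pos: [0.545, 0.0087, 0.1188]
tool_rot: [-2.385, -2.04, 0.005]
contact_force: [-0.1, 0.6, -1.3]
opening: 0.0667
finger_force: 68.8
```

```bash
python3 - <<'E'
from h import *
to_tool([0.551,0.006,0.071],-9.3)
E
```

```text
shift [-0.0017  0.0065  0.0478] at [0.545  0.0087 0.1188]
tool y at -8.91 down tilt 0.24
turn about tool z 0.39
```

Emit:
arm_command(targets=[[[-0.0017,0.005,0.01],[0,0,0.4]],[[-0.0017,0.005,0.025],[0,0,0.4]],[[-0.0017,0.005,0.035],[0,0,0.4]],[[-0.0017,0.005,0.042],[0,0,0.4]],[[-0.0017,0.005,0.046],[0,0,0.4]]])

```text
time_s: 21.8
ee_pos: [0.5513, 0.0061, 0.0749]
tool_rot: [-2.394, -2.034, 0.0]
contact_force: [0.5, 0.3, -1.5]
opening: 0.0665
finger_force: 68.9
```

Emit:
arm_command(targets=[[[0,0,0.001],[0,0,0]],[[0,0,0.002],[0,0,0]],[[0,0,0.003],[0,0,0]],[[0,0,0.003],[0,0,0]],[[0,0,0.003],[0,0,0]]])

```text
time_s: 22.42
ee_pos: [0.5515, 0.0061, 0.0724]
tool_rot: [2.394, 2.034, 0.0]
contact_force: [0.6, -0.3, -2.4]
opening: 0.0669
finger_force: 68.9
```

Emit:
arm_command(targets=[[[0,0,0.001],[0,0,0]],[[0,0,0.001],[0,0,0]],[[0,0,0.002],[0,0,0]],[[0,0,0.002],[0,0,0]],[[0,0,0.002],[0,0,0]]])

```text
time_s: 23.05
ee_pos: [0.5517, 0.006, 0.0715]
tool_rot: [2.394, 2.034, 0.0]
contact_force: [-6.4, 0.4, 11.4]
opening: 0.067
finger_force: 70.5
```

Emit:
arm_command(targets=[[[0,0,0],[0,0,0]],[[0,0,0.001],[0,0,0]],[[0,0,0.001],[0,0,0]],[[0,0,0.001],[0,0,0]],[[0,0,0.001],[0,0,0]]])

```text
time_s: 23.68
ee_pos: [0.5517, 0.006, 0.0715]
tool_rot: [2.394, 2.034, 0.0]
contact_force: [-11.5, -0.2, 19.6]
opening: 0.0669
finger_force: 71.6
```

Contact came at 71.5 mm, so the first mould is the 36 mm one. That makes the moulds 84 mm and calls for one packer.

Emit:
arm_command(targets=[[[0,0,-0.003],[0,0,0]],[[0,0,-0.003],[0,0,0]],[[0,0,-0.003],[0,0,0]],[[0,0,-0.003],[0,0,0]],[[0,0,-0.003],[0,0,0]]])

```text
time_s: 24.3
ee_pos: [0.5513, 0.0061, 0.072]
tool_rot: [-2.394, -2.034, 0.0]
contact_force: [-0.1, 0.7, -1.9]
opening: 0.0671
finger_force: 68.9
```

Emit:
arm_command(targets=[[[0,0,0],[0,0,0]],[[0,0,0],[0,0,0]],[[0,0,0],[0,0,0]],[[0,0,-0.02],[0,0,0]],[[0,0,-0.06],[0,0,0]]], gripper=0)

```text
time_s: 24.92
ee_pos: [0.5497, 0.0062, 0.1309]
tool_rot: [-2.392, -2.032, 0.005]
contact_force: [0.8, 0.0, 0.5]
opening: 0.0858
finger_force: 0.0
```

Emit:
arm_command(targets=[[[0,0,-0.05],[0,0,0]],[[0,0,-0.1],[0,0,-5]],[[-0.05,0,-0.1],[0,0,-15]],[[-0.1,0,-0.1],[0,0,-25]],[[-0.15,0,-0.1],[0,0,-35]]])

```text
time_s: 25.55
ee_pos: [0.527, -0.1432, 0.2327]
tool_rot: [1.663, 2.664, 0.0]
contact_force: [0.8, 0.4, -0.0]
opening: 0.0852
finger_force: 0.0
```

```bash
python3 - <<'E'
from h import *
to_tool([0.502,-0.4165,0.15],84.9)
E
```

```text
shift [-0.2345 -0.1425  0.0828] at [ 0.527  -0.1432  0.2327]
tool y at 26.05 down tilt 0.05
turn about tool z -58.85
```

Emit:
arm_command(targets=[[[-0.045,-0.028,0.0],[0,0,-10]],[[-0.09,-0.056,0.0],[0,0,-20]],[[-0.14,-0.085,0.01],[0,0,-30]],[[-0.19,-0.115,0.04],[0,0,-40]],[[-0.2345,-0.1425,0.08],[0,0,-50]]])

```text
time_s: 26.18
ee_pos: [0.5012, -0.4128, 0.1568]
tool_rot: [0.383, 3.115, -0.003]
contact_force: [0.7, -0.0, -0.7]
opening: 0.085
finger_force: 0.0
```

Emit:
arm_command(targets=[[[0,0,0.02],[0,0,-8.8]],[[0,0,0.04],[0,0,-8.8]],[[0,0,0.06],[0,0,-8.8]],[[0,0,0.06],[0,0,-8.8]],[[0,0,0.06],[0,0,-8.8]]])

```text
time_s: 26.8
ee_pos: [0.5016, -0.4098, 0.0971]
tool_rot: [0.151, 3.137, -0.001]
contact_force: [0.4, 0.6, 0.2]
opening: 0.0854
finger_force: 0.0
```

```bash
python3 mould.py pics/w7.png; python3 - <<'E'
from h import *
to_tool([0.502,-0.4165,0.011],84.9)
E
```

```text
0.024 [(array([ 0.5022, -0.4174]), array([67., 99.]), 174.8, array([242., 204.]))]
0.036 [(array([ 0.4972, -0.4165]), array([63., 93.]), 174.8, array([242., 204.]))]
shift [-0.0007 -0.0061  0.0866] at [ 0.5018 -0.4102  0.0976]
tool y at 84.48 down tilt 0.12
turn about tool z -0.42
```

Emit:
arm_command(targets=[[[-0.001,-0.007,0.02],[0,0,-0.4]],[[-0.001,-0.007,0.045],[0,0,-0.4]],[[-0.001,-0.007,0.065],[0,0,-0.4]],[[-0.001,-0.007,0.08],[0,0,-0.4]],[[-0.001,-0.007,0.0865],[0,0,-0.4]]])

```text
time_s: 27.48
ee_pos: [0.5007, -0.4166, 0.0081]
tool_rot: [-0.14, -3.137, -0.002]
contact_force: [0.2, -0.4, -0.6]
opening: 0.0854
finger_force: 0.0
```

Emit:
arm_command(targets=[[[0,0,0],[0,0,0]],[[0,0,0],[0,0,0]],[[0,0,0],[0,0,0]],[[0,0,0],[0,0,0]],[[0,0,0],[0,0,0]]], gripper=1)

```text
time_s: 28.1
ee_pos: [0.5015, -0.4172, 0.0101]
tool_rot: [0.14, 3.138, -0.001]
contact_force: [-0.1, -0.1, 1.2]
opening: 0.0669
finger_force: 69.8
```

Emit:
arm_command(targets=[[[0,0,-0.05],[0,0,0]],[[0,0,-0.1],[0,0,10]],[[0,0,-0.15],[0,0,20]],[[0,0.0,-0.2],[0,0,30]],[[0.02,0.03,-0.22],[0,0,40]]])

```text
time_s: 28.72
ee_pos: [0.4853, -0.3874, 0.234]
tool_rot: [1.213, 2.891, -0.004]
contact_force: [-0.3, 0.6, -1.8]
opening: 0.0667
finger_force: 69.6
```

```bash
python3 - <<'E'
from h import *
to_tool([0.551,0.006,0.22],-9.3)
E
```

```text
shift [0.2347 0.3226 0.0124] at [ 0.4853 -0.3874  0.234 ]
tool y at 44.49 down tilt 0.38
turn about tool z 53.79
```

Emit:
arm_command(targets=[[[0.035,0.045,0.0],[0,0,10]],[[0.065,0.09,0.0],[0,0,20]],[[0.1,0.135,0.0],[0,0,30]],[[0.13,0.18,0.0],[0,0,40]],[[0.165,0.226,0.0],[0,0,50]]])

```text
time_s: 29.35
ee_pos: [0.5276, -0.1082, 0.2295]
tool_rot: [2.322, 2.116, 0.0]
contact_force: [0.2, -0.4, -1.8]
opening: 0.0668
finger_force: 69.6
```

```bash
python3 - <<'E'
from h import *
to_tool([0.551,0.006,0.22],-9.3)
E
```

```text
shift [0.1159 0.0128 0.0095] at [ 0.5276 -0.1082  0.2295]
tool y at -5.31 down tilt 0.01
turn about tool z 3.99
```

Emit:
arm_command(targets=[[[0.05,0.006,0.0],[0,0,4]],[[0.095,0.012,0.0],[0,0,4]],[[0.116,0.0128,0.03],[0,0,4]],[[0.116,0.0128,0.07],[0,0,4]],[[0.116,0.0128,0.11],[0,0,4]]])

```text
time_s: 29.98
ee_pos: [0.5504, 0.0052, 0.1186]
tool_rot: [2.387, 2.042, 0.001]
contact_force: [-0.0, -0.6, -2.3]
opening: 0.0667
finger_force: 69.7
```

Emit:
arm_command(targets=[[[0,0,0],[0,0,0]],[[0,0,0],[0,0,0]],[[0,0,0],[0,0,0]],[[0,0,0],[0,0,0]],[[0,0,0],[0,0,0]]])

```text
time_s: 30.6
ee_pos: [0.5509, 0.0045, 0.1205]
tool_rot: [2.388, 2.04, 0.001]
contact_force: [0.0, 0.0, -1.9]
opening: 0.0673
finger_force: 69.4
```

```bash
python3 - <<'E'
from h import *
to_tool([0.551,0.006,0.096],-9.3)
E
```

```text
shift [ 0.0015 -0.0001  0.0245] at [0.5509 0.0045 0.1205]
tool y at -8.97 down tilt 0.08
turn about tool z 0.33
```

Emit:
arm_command(targets=[[[0.0015,0,0.01],[0,0,0.3]],[[0.0015,0,0.018],[0,0,0.3]],[[0.0015,0,0.022],[0,0,0.3]],[[0.0015,0,0.024],[0,0,0.3]],[[0.0015,0,0.0245],[0,0,0.3]]])

```text
time_s: 31.22
ee_pos: [0.5506, 0.0061, 0.095]
tool_rot: [-2.393, -2.035, 0.0]
contact_force: [-0.5, 0.6, -2.0]
opening: 0.0671
finger_force: 69.5
```

Emit:
arm_command(targets=[[[0,0,0.0005],[0,0,0]],[[0,0,0.0005],[0,0,0]],[[0,0,0.0005],[0,0,0]],[[0,0,0.0005],[0,0,0]],[[0,0,0.0005],[0,0,0]]])

```text
time_s: 31.85
ee_pos: [0.5507, 0.0061, 0.0947]
tool_rot: [2.393, 2.035, 0.0]
contact_force: [-0.3, 1.0, -2.2]
opening: 0.0671
finger_force: 69.5
```

Contact is about 1 mm away, so I'll release, lift and retreat, then look.

Emit:
arm_command(targets=[[[0,0,0],[0,0,0]],[[0,0,0],[0,0,0]],[[0,0,0],[0,0,0]],[[0,0,-0.02],[0,0,0]],[[0,0,-0.06],[0,0,0]]], gripper=0)

```text
time_s: 32.48
ee_pos: [0.549, 0.0062, 0.1532]
tool_rot: [-2.391, -2.033, 0.005]
contact_force: [1.2, 0.0, 0.2]
opening: 0.0855
finger_force: 0.0
```

Emit:
arm_command(targets=[[[0,0,-0.05],[0,0,0]],[[-0.01,-0.03,-0.1],[0,0,5]],[[-0.02,-0.08,-0.14],[0,0,15]],[[-0.03,-0.12,-0.14],[0,0,25]],[[-0.03,-0.16,-0.14],[0,0,35]]])

```text
time_s: 33.1
ee_pos: [0.387, 0.0019, 0.2956]
tool_rot: [2.897, 1.211, 0.003]
contact_force: [-0.2, -0.3, 0.3]
opening: 0.0853
finger_force: 0.0
```

```bash
python3 - <<'E'
from h import *
T=tool();im=camera("wrist");np.save("T8.npy",T);cv2.imwrite("pics/w8.png",im)
t=camera("top");cv2.imwrite("pics/t8.png",t)
cv2.imwrite("pics/c8.png",np.hstack([im[:, 56:456],cv2.resize(t[130:280,110:310],None,fx=2,fy=2)[:384,:400] if 0 else cv2.resize(t[140:280,130:280],(400,384))]))
to_tool([0.36,0.238,0.15],-89)
E
```

```text
shift [ 0.1497 -0.1836  0.1452] at [0.3857 0.0025 0.2953]
tool y at -44.53 down tilt 0.09
turn about tool z 44.47
```

View pics/c8.png

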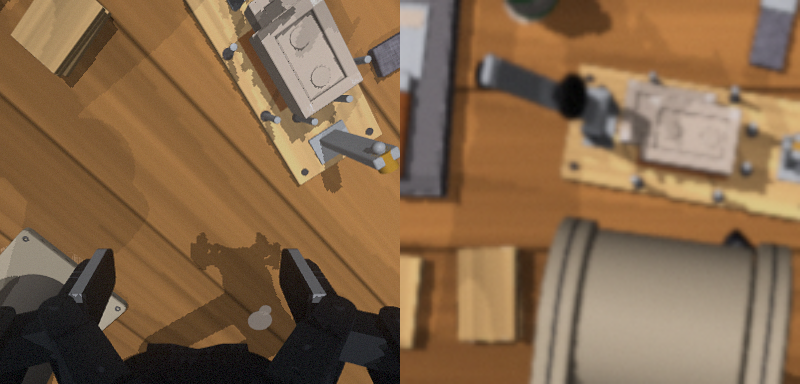

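The view shows the three moulds stacked squarely on the patch between the rods. The packer pile is at upper left and nothing else has moved.

Emit:
arm_command(targets=[[[0.03,-0.037,0.0],[0,0,10]],[[0.06,-0.074,0.02],[0,0,20]],[[0.09,-0.11,0.05],[0,0,30]],[[0.12,-0.15,0.1],[0,0,40]],[[0.16,-0.17,0.145],[0,0,44.5]]])

```text
time_s: 33.83
ee_pos: [0.3754, 0.221, 0.1663]
tool_rot: [-3.14, -0.029, -0.005]
contact_force: [0.2, -1.1, 0.9]
opening: 0.0851
finger_force: 0.0
```

```bash
python3 - <<'E'
from h import *
print(robot.state()["q"].round(2));to_tool([0.382,0.238,0.12],-89)
E
```

```text
[ 0.41 -0.28  2.03 -0.    1.4   1.97]
shift [ 0.0067 -0.0169  0.0463] at [0.3754 0.221  0.1663]
tool y at -88.93 down tilt 0.18
turn about tool z 0.07
```

Emit:
arm_command(targets=[[[0.007,-0.012,0.02],[0,0,0]],[[0.007,-0.012,0.04],[0,0,0]],[[0.007,-0.012,0.045],[0,0,0]],[[0.007,-0.012,0.045],[0,0,0]],[[0.007,-0.012,0.045],[0,0,0]]])

```text
time_s: 34.45
ee_pos: [0.3825, 0.2313, 0.1226]
tool_rot: [-3.141, -0.034, -0.003]
contact_force: [0.3, 0.4, -0.9]
opening: 0.0855
finger_force: 0.0
```

```bash
python3 - <<'E'
from h import *
T=tool();im=camera("wrist");np.save("T9.npy",T);cv2.imwrite("pics/w9.png",im)
H,S,V=cv2.split(cv2.cvtColor(im,cv2.COLOR_BGR2HSV))
m=((V>110)&(S>60)&(S<140)&(H>10)&(H<35)).astype(np.uint8);m[290:]=0;m[:,:140]=0;m[:,372:]=0
m=cv2.morphologyEx(m,cv2.MORPH_CLOSE,np.ones((9,9)));m=cv2.morphologyEx(m,cv2.MORPH_OPEN,np.ones((15,15)))
for z in(.024,.036):print(z,rects(m,"wrist",z,1500,T))
to_tool([0.382,0.238,0.031],-89)
E
```

```text
0.024 [(array([0.3772, 0.2516]), array([100., 137.]), 1.9, array([232., 198.]))]
0.036 [(array([0.3819, 0.2507]), array([ 95., 130.]), 1.9, array([232., 198.]))]
shift [-0.0005 -0.0066  0.0916] at [0.3825 0.2313 0.1226]
tool y at -88.77 down tilt 0.12
turn about tool z 0.23
```

View pics/w9.png

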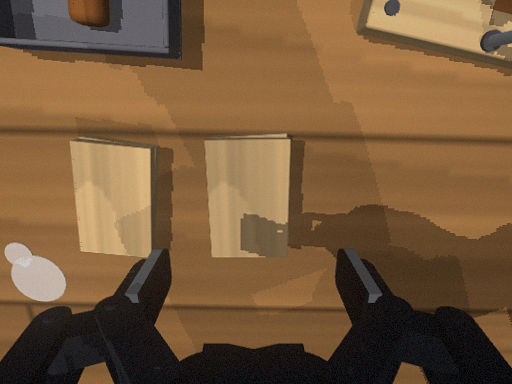

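The wrist view shows the target pile's top packer with corners at (205,141), (290,138), (288,257) and (212,258). The other pile is on its left at (115,195).

```bash
python3 - <<'E'
from h import *
T=np.load("T9.npy")
for z in(.024,.036):
  for q in([(205,141),(290,138),(288,257),(212,258)],[(70,140),(154,149),(151,255),(80,249)]):
    w=plane("wrist",q,z,T);d=np.linalg.norm(w-np.roll(w,1,0),axis=1)
    a=(w[0]+w[1]-w[2]-w[3]);print(z,w.mean(0).round(4),d.round(3),np.degrees(np.arctan2(a[1],a[0])).round(1))
to_tool([0.382,0.238,0.031],-89)
E
```

```text
0.024 [0.3781 0.2353] [0.105 0.066 0.106 0.068] 2.1
0.024 [0.3764 0.3485] [0.098 0.066 0.097 0.063] -6.0
0.036 [0.3828 0.2352] [0.099 0.063 0.1   0.065] 2.1
0.036 [0.3812 0.3424] [0.092 0.062 0.091 0.06 ] -6.0
shift [-0.0005 -0.0066  0.0916] at [0.3825 0.2313 0.1226]
tool y at -88.77 down tilt 0.12
turn about tool z 0.23
```

Emit:
arm_command(targets=[[[0,-0.0052,0.02],[0,0,-0.9]],[[0,-0.0052,0.04],[0,0,-0.9]],[[0,-0.0052,0.06],[0,0,-0.9]],[[0,-0.0052,0.08],[0,0,-0.9]],[[0,-0.0052,0.0895],[0,0,-0.9]]])

```text
time_s: 35.12
ee_pos: [0.3815, 0.2362, 0.0316]
tool_rot: [3.141, 0.058, -0.0]
contact_force: [-0.4, 0.4, 0.4]
opening: 0.0853
finger_force: 0.0
```

Emit:
arm_command(targets=[[[0,0,0],[0,0,0]],[[0,0,0],[0,0,0]],[[0,0,0],[0,0,0]],[[0,0,0],[0,0,0]],[[0,0,0],[0,0,0]]], gripper=1, grip_force=40)

```text
time_s: 35.75
ee_pos: [0.3823, 0.2367, 0.0328]
tool_rot: [-3.14, -0.059, -0.002]
contact_force: [-0.7, -0.6, 6.9]
opening: 0.0627
finger_force: 44.8
```

Emit:
arm_command(targets=[[[0,0,-0.02],[0,0,0]],[[0,0,-0.05],[0,0,0]],[[0,0,-0.09],[0,0,0]],[[0,0.0,-0.09],[0,0,0]],[[0.0,0.0,-0.09],[0,0,0]]])

```text
time_s: 36.38
ee_pos: [0.3813, 0.2363, 0.1215]
tool_rot: [3.141, 0.059, -0.0]
contact_force: [-0.7, -1.0, -0.8]
opening: 0.0629
finger_force: 44.1
```

```bash
python3 - <<'E'
from h import *
T=tool();im=camera("wrist");cv2.imwrite("pics/w10.png",im)
E
```

```text
(no output)
```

View pics/w10.png

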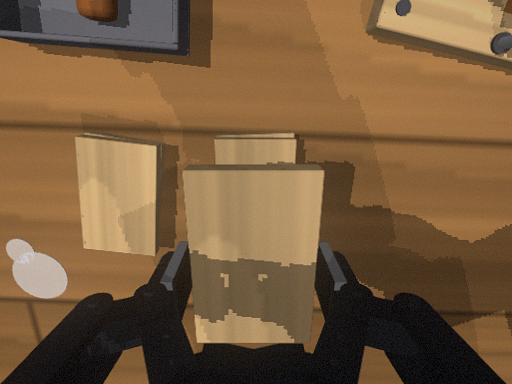

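One packer is in the grip, level and square, and the rest of the pile is still in place.

Emit:
arm_command(targets=[[[0,0.02,-0.05],[0,0,-8]],[[0,0.07,-0.09],[0,0,-18]],[[0.005,0.12,-0.11],[0,0,-28]],[[0.01,0.18,-0.12],[0,0,-38]],[[0.011,0.236,-0.12],[0,0,-48]]])

```text
time_s: 37.05
ee_pos: [0.4007, 0.0217, 0.2405]
tool_rot: [-2.885, -1.243, 0.001]
contact_force: [1.1, -0.7, -0.7]
opening: 0.0627
finger_force: 44.5
```

```bash
python3 - <<'E'
from h import *
to_tool([0.551,0.006,0.2],-9.3)
E
```

```text
shift [0.0919 0.12   0.0404] at [0.4007 0.0217 0.2405]
tool y at -43.4 down tilt 0.04
turn about tool z -34.1
```

Emit:
arm_command(targets=[[[0.01,0.045,0.0],[0,0,-10]],[[0.04,0.08,0.0],[0,0,-20]],[[0.07,0.1,0.0],[0,0,-30]],[[0.092,0.12,0.02],[0,0,-34]],[[0.092,0.12,0.06],[0,0,-34]]])

```text
time_s: 37.67
ee_pos: [0.5532, 0.0068, 0.18]
tool_rot: [2.4, 2.027, 0.002]
contact_force: [-0.7, 0.0, -0.6]
opening: 0.0626
finger_force: 44.5
```

Emit:
arm_command(targets=[[[0,0,0.02],[0,0,0]],[[0,0,0.03],[0,0,0]],[[0,0,0.03],[0,0,0]],[[0,0,0.03],[0,0,0]],[[0,0,0.03],[0,0,0]]])

```text
time_s: 38.3
ee_pos: [0.552, 0.0066, 0.1526]
tool_rot: [2.4, 2.024, 0.003]
contact_force: [0.6, -1.0, -0.1]
opening: 0.0633
finger_force: 44.5
```

```bash
python3 - <<'E'
from h import *
to_tool([0.551,0.006,0.119],-9.3)
cv2.imwrite("pics/w11.png",camera("wrist"))
E
```

```text
shift [-0.0008 -0.001   0.0336] at [0.552  0.0066 0.1526]
tool y at -9.71 down tilt 0.15
turn about tool z -0.41
```

View pics/w11.png

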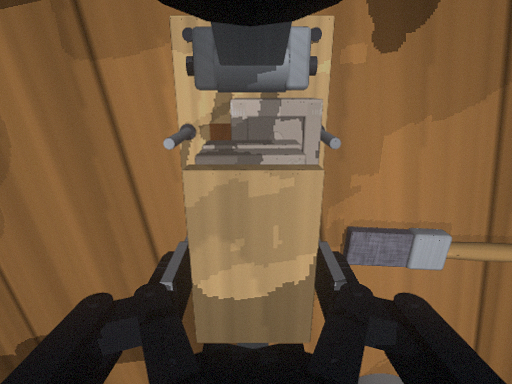

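The view shows the packer in hand over the stack, but the top mould has been knocked aside. Its edge runs from column 230 to 322 at row 100, towards the fork and +x, while the mould below sits at 197–305. I'll lay the packer down in the open, re-seat the mould, then bring the packer back.

Emit:
arm_command(targets=[[[0,0,-0.05],[0,0,0]],[[-0.01,-0.02,-0.085],[0,0,0]],[[-0.05,-0.06,-0.085],[0,0,0]],[[-0.1,-0.1,-0.085],[0,0,0]],[[-0.15,-0.133,-0.085],[0,0,0]]])

```text
time_s: 38.98
ee_pos: [0.3936, -0.1195, 0.2368]
tool_rot: [2.398, 2.026, 0.001]
contact_force: [0.2, -1.1, 0.7]
opening: 0.0628
finger_force: 44.5
```

Emit:
arm_command(targets=[[[-0.04,0,0.03],[0,0,0]],[[-0.0407,0,0.09],[0,0,0]],[[-0.0407,0,0.15],[0,0,0]],[[-0.0407,0,0.19],[0,0,0]],[[-0.0407,0,0.205],[0,0,0]]])

```text
time_s: 39.6
ee_pos: [0.3864, -0.1581, 0.0291]
tool_rot: [-2.399, -2.023, 0.002]
contact_force: [-0.9, 0.0, 1.4]
opening: 0.063
finger_force: 44.4
```

```bash
python3 - <<'E'
from h import *
to_tool([0.39,-0.16,0.0105],-9.3)
im=cv2.imread("pics/w11.png")
t=camera("top");cv2.imwrite("pics/t12.png",t)
cv2.imwrite("pics/t12c.png",cv2.resize(t[150:235,190:300],None,fx=5,fy=5))
E
```

```text
shift [-0.0013  0.0039  0.0186] at [ 0.3864 -0.1581  0.0291]
tool y at -9.71 down tilt 0.2
turn about tool z -0.41
```

View pics/t12c.png

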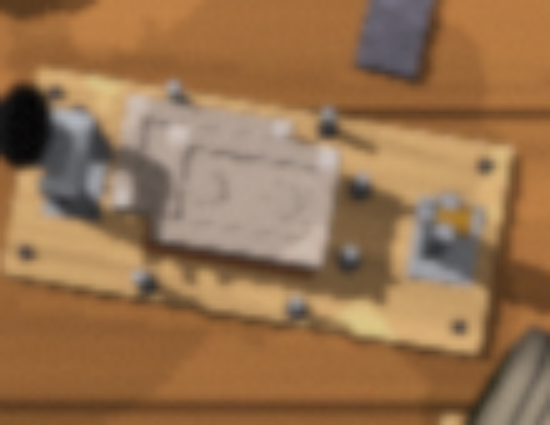

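The crop shows the top mould in its place at (250,205), with a lower mould sticking out towards the fork and away from the robot: edge from (115,190) to (135,97), far side to (290,130). I'll set the packer down and measure the stack from above.

Emit:
arm_command(targets=[[[-0.001,0.003,0.006],[0,0,0]],[[-0.001,0.003,0.01],[0,0,0]],[[-0.001,0.003,0.014],[0,0,0]],[[-0.001,0.003,0.017],[0,0,0]],[[-0.001,0.003,0.0185],[0,0,0]]])

```text
time_s: 40.28
ee_pos: [0.3907, -0.1603, 0.0125]
tool_rot: [2.401, 2.026, 0.0]
contact_force: [-0.5, 0.4, -0.1]
opening: 0.0627
finger_force: 44.5
```

Emit:
arm_command(targets=[[[0,0,0],[0,0,0]],[[0,0,0],[0,0,0]],[[0,0,0],[0,0,0]],[[0,0,-0.03],[0,0,0]],[[0,0,-0.09],[0,0,0]]], gripper=0)

```text
time_s: 40.9
ee_pos: [0.3885, -0.1591, 0.1011]
tool_rot: [-2.397, -2.022, 0.003]
contact_force: [1.7, -0.5, 0.9]
opening: 0.0857
finger_force: 0.0
```

Emit:
arm_command(targets=[[[0,0.0,-0.06],[0,0,0]],[[0,0.03,-0.11],[0,0,0]],[[0.03,0.07,-0.14],[0,0,0]],[[0.05,0.11,-0.14],[0,0,0]],[[0.07,0.132,-0.14],[0,0,0]]])

```text
time_s: 41.52
ee_pos: [0.5345, -0.1131, 0.2431]
tool_rot: [2.4, 2.025, 0.001]
contact_force: [0.0, 0.3, 0.1]
opening: 0.0855
finger_force: 0.0
```

```bash
python3 - <<'E'
from h import *
to_tool([0.545,-0.03,0.27],-9.3)
E
```

```text
shift [ 0.0836 -0.0036 -0.027 ] at [ 0.5345 -0.1131  0.2431]
tool y at -9.68 down tilt 0.08
turn about tool z -0.38
```

Emit:
arm_command(targets=[[[0.03,-0.002,0],[0,0,0]],[[0.06,-0.003,-0.01],[0,0,-0.4]],[[0.075,-0.003,-0.02],[0,0,-0.4]],[[0.075,-0.003,-0.02],[0,0,-0.4]],[[0.075,-0.003,-0.02],[0,0,-0.4]]])

```text
time_s: 42.15
ee_pos: [0.5422, -0.0399, 0.2624]
tool_rot: [2.395, 2.033, -0.001]
contact_force: [-0.2, 0.1, 0.3]
opening: 0.0856
finger_force: 0.0
```

```bash
python3 - <<'E'
from h import *
T=tool();im=camera("wrist");np.save("T13.npy",T);cv2.imwrite("pics/w13.png",im)
cv2.imwrite("pics/w13c.png",cv2.resize(im[60:270,130:390],None,fx=2.8,fy=2.8,interpolation=cv2.INTER_CUBIC))
print(T[:3,3])
E
```

```text
[ 0.54218323 -0.03994467  0.26238454]
```

View pics/w13c.png

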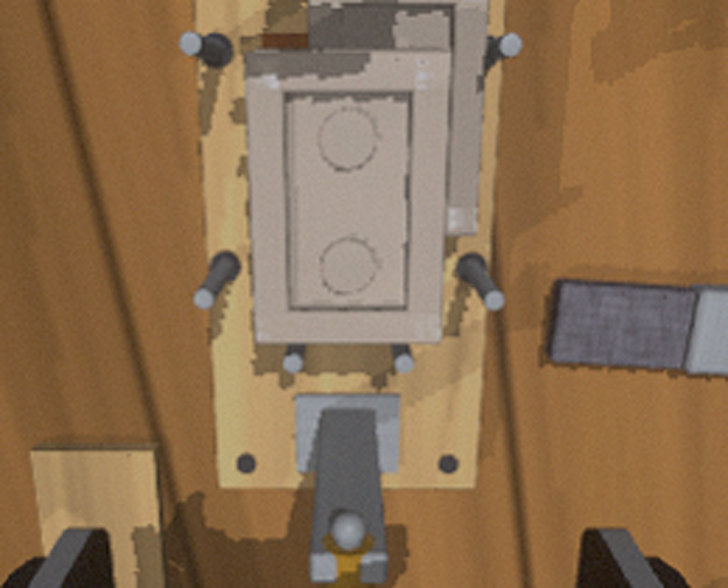

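The crop shows the top mould with corners (247,52), (450,52), (440,342) and (257,342). A lower mould sticks out to the upper right, with its corner at (476,233), and the post is clear.

```bash
python3 - <<'E'
from h import *
T=np.load("T13.npy");a=np.radians(-9.3);Rb=np.array([[np.cos(a),-np.sin(a)],[np.sin(a),np.cos(a)]]);c=np.array([.552,.012])
f=lambda p,z:((plane("wrist",np.array(p)/2.8+[130,60],z,T)-c)@Rb*1000).round(1)
for z in(.084,.108):print("top",z,f([(247,52),(450,52),(440,342),(257,342)],z).tolist())
for z in(.060,.084):print("disp: corner, edge pts, cavity-corner",z,f([(476,233),(487,0),(309,5)],z).tolist())
print("patch/rods z.024",f([(217,50),(498,50),(228,262),(470,265)],.024).tolist())
T=tool();
E
```

```text
top 0.084 [[-35.4, 42.9], [36.0, 42.9], [36.5, -64.0], [-35.6, -64.0]]
top 0.108 [[-32.7, 42.1], [33.1, 42.0], [33.5, -56.5], [-32.9, -56.5]]
disp: corner, edge pts, cavity-corner 0.06 [[52.3, -25.1], [51.9, 61.9], [-14.4, 60.2]]
disp: corner, edge pts, cavity-corner 0.084 [[48.4, -21.0], [48.1, 59.8], [-13.4, 58.1]]
patch/rods z.024 [[-54.8, 45.8], [63.4, 45.8], [-54.3, -44.6], [56.1, -46.0]]
```

The top mould is well placed at (0,-7) mm. The displaced one is the bottom 36 mm mould, now at about (+18,+25) mm. I'll lift the upper two together, re-centre the bottom one, and restack.

```bash
python3 - <<'E'
from h import *
to_tool([0.551,0.0051,0.13],-9.3)
E
```

```text
shift [0.0461 0.0015 0.1321] at [ 0.5421 -0.0401  0.2622]
tool y at -9.36 down tilt 0.03
turn about tool z -0.06
```

Emit:
arm_command(targets=[[[0.025,0.001,0.02],[0,0,0]],[[0.046,0.0015,0.05],[0,0,0]],[[0.046,0.0015,0.09],[0,0,0]],[[0.046,0.0015,0.12],[0,0,0]],[[0.046,0.0015,0.132],[0,0,0]]])

```text
time_s: 42.82
ee_pos: [0.5495, 0.0053, 0.1279]
tool_rot: [-2.393, -2.031, 0.005]
contact_force: [0.1, 0.3, -0.5]
opening: 0.0854
finger_force: 0.0
```

Emit:
arm_command(targets=[[[0,0,0.01],[0,0,0]],[[0,0,0.025],[0,0,0]],[[0,0,0.04],[0,0,0]],[[0,0,0.05],[0,0,0]],[[0,0,0.055],[0,0,0]]])

```text
time_s: 43.45
ee_pos: [0.5508, 0.0061, 0.0747]
tool_rot: [-2.394, -2.034, 0.001]
contact_force: [0.2, 0.2, -0.1]
opening: 0.0854
finger_force: 0.0
```

```bash
python3 - <<'E'
from h import *
print(robot.state()["contact_force"]);to_tool([0.551,0.0051,0.071],-9.3)
E
```

```text
[ 0.15195848  0.24515628 -0.13020132]
shift [-0.0009  0.0003  0.0037] at [0.5508 0.0061 0.0747]
tool y at -9.3 down tilt 0.06
turn about tool z 0.0
```

Emit:
arm_command(targets=[[[0,0,0.002],[0,0,0]],[[0,0,0.002],[0,0,0]],[[0,0,0.002],[0,0,0]],[[0,0,0.002],[0,0,0]],[[0,0,0.002],[0,0,0]]], gripper=1, grip_force=90)

```text
time_s: 44.08
ee_pos: [0.5513, 0.0061, 0.0736]
tool_rot: [2.394, 2.034, 0.0]
contact_force: [-0.0, 0.5, -1.5]
opening: 0.0669
finger_force: 101.3
```

Emit:
arm_command(targets=[[[0,0,-0.01],[0,0,0]],[[0,0,-0.03],[0,0,0]],[[0,0,-0.06],[0,0,0]],[[0,0,-0.09],[0,0,0]],[[0,0,-0.11],[0,0,0]]])

```text
time_s: 44.7
ee_pos: [0.5517, 0.006, 0.1857]
tool_rot: [2.393, 2.033, 0.002]
contact_force: [-0.1, -0.7, -3.1]
opening: 0.0671
finger_force: 101.3
```

Emit:
arm_command(targets=[[[0,-0.03,-0.01],[0,0,0]],[[0,-0.07,-0.01],[0,0,0]],[[0.0,-0.11,-0.01],[0,0,0]],[[0.01,-0.14,-0.01],[0,0,0]],[[0.02,-0.156,-0.01],[0,0,0]]])

```text
time_s: 45.32
ee_pos: [0.399, 0.0513, 0.1934]
tool_rot: [-2.394, -2.034, 0.001]
contact_force: [-0.5, 1.2, -4.0]
opening: 0.067
finger_force: 102.1
```

```bash
python3 - <<'E'
from h import *
to_tool([0.4,0.05,0.0135],-9.3)
T=tool();im=camera("wrist");np.save("T14.npy",T);cv2.imwrite("pics/w14.png",im)
H,S,V=cv2.split(cv2.cvtColor(im,cv2.COLOR_BGR2HSV))
m=((S<60)&(V>90)).astype(np.uint8);m[300:]=0
m=cv2.morphologyEx(m,cv2.MORPH_OPEN,np.ones((5,5)));m=cv2.morphologyEx(m,cv2.MORPH_CLOSE,np.ones((9,9)))
for z in(.060,T[2,3]+.036):print(rects(m,"wrist",z,1500,T))
E
```

```text
shift [-0.0011  0.0013  0.1799] at [0.399  0.0513 0.1934]
tool y at -9.31 down tilt 0.03
turn about tool z -0.01
[(array([0.1514, 0.011 ]), array([ 53., 127.]), 64.3, array([ 15., 257.])), (array([ 0.39  , -0.0036]), array([151., 188.]), 170.8, array([254., 235.])), (array([0.5735, 0.0338]), array([ 68., 101.]), 80.3, array([439., 170.]))]
[(array([0.3207, 0.0912]), array([19., 45.]), 64.3, array([ 15., 257.])), (array([0.405 , 0.0861]), array([53., 66.]), 170.8, array([254., 235.])), (array([0.4698, 0.0993]), array([24., 36.]), 80.3, array([439., 170.]))]
```

Both upper moulds lifted together (about 4 N). The bottom mould is at (0.5735,0.0338). Next I'll set the pair down.

Emit:
arm_command(targets=[[[0,0.001,0.05],[0,0,0]],[[0,0.001,0.1],[0,0,0]],[[0,0.001,0.145],[0,0,0]],[[0,0.001,0.168],[0,0,0]],[[0,0.001,0.177],[0,0,0]]])

```text
time_s: 46.0
ee_pos: [0.4002, 0.0507, 0.015]
tool_rot: [-2.393, -2.033, 0.004]
contact_force: [-0.2, 0.7, -3.7]
opening: 0.0672
finger_force: 102.0
```

Emit:
arm_command(targets=[[[0,0,0.001],[0,0,0]],[[0,0,0.0015],[0,0,0]],[[0,0,0.0015],[0,0,0]],[[0,0,0.0015],[0,0,0]],[[0,0,0.0015],[0,0,0]]])

```text
time_s: 46.62
ee_pos: [0.4018, 0.0508, 0.0154]
tool_rot: [2.394, 2.034, 0.001]
contact_force: [0.2, -1.3, -2.9]
opening: 0.0673
finger_force: 102.1
```

Emit:
arm_command(targets=[[[0,0,0],[0,0,0]],[[0,0,0],[0,0,0]],[[0,0,0],[0,0,0]],[[0,0,-0.03],[0,0,0]],[[0,0,-0.09],[0,0,0]]], gripper=0)

```text
time_s: 47.25
ee_pos: [0.399, 0.0508, 0.1036]
tool_rot: [-2.391, -2.031, 0.007]
contact_force: [1.0, 0.3, 1.0]
opening: 0.0856
finger_force: 0.0
```

Emit:
arm_command(targets=[[[0,0,-0.05],[0,0,0]],[[-0.005,0.04,-0.075],[0,0,0]],[[-0.01,0.09,-0.075],[0,0,0]],[[-0.018,0.14,-0.075],[0,0,0]],[[-0.018,0.172,-0.075],[0,0,0]]])

```text
time_s: 47.88
ee_pos: [0.5702, 0.0042, 0.1799]
tool_rot: [2.395, 2.033, 0.0]
contact_force: [0.0, 0.6, -0.5]
opening: 0.0854
finger_force: 0.0
```

```bash
python3 - <<'E'
from h import *
T=tool();im=camera("wrist");np.save("T15.npy",T);cv2.imwrite("pics/w15.png",im)
to_tool([0.5687,0.0042,0.12],-9.3)
E
```

```text
shift [-0.0002 -0.0038  0.0596] at [0.5724 0.0038 0.1796]
tool y at -9.37 down tilt 0.1
turn about tool z -0.07
```

Emit:
arm_command(targets=[[[0,-0.004,0.02],[0,0,0]],[[0,-0.004,0.05],[0,0,0]],[[0,-0.004,0.08],[0,0,0]],[[0,-0.004,0.09],[0,0,0]],[[0,-0.004,0.09],[0,0,0]]])

```text
time_s: 48.55
ee_pos: [0.563, 0.0062, 0.0891]
tool_rot: [-2.393, -2.033, 0.002]
contact_force: [-0.5, -0.4, -0.0]
opening: 0.085
finger_force: 0.0
```

```bash
python3 - <<'E'
from h import *
print(robot.state()["contact_force"]);to_tool([0.5687,0.0042,0.037],-9.3)
E
```

```text
[-0.46084863 -0.35698415 -0.03634887]
shift [-0.001   0.0061  0.0521] at [0.563  0.0062 0.0891]
tool y at -9.29 down tilt 0.12
turn about tool z 0.01
```

Emit:
arm_command(targets=[[[-0.001,0.003,0.01],[0,0,0]],[[-0.001,0.003,0.02],[0,0,0]],[[-0.001,0.003,0.02],[0,0,0]],[[-0.001,0.003,0.02],[0,0,0]],[[-0.001,0.003,0.02],[0,0,0]]])

```text
time_s: 49.18
ee_pos: [0.5675, 0.0044, 0.0704]
tool_rot: [2.394, 2.034, 0.001]
contact_force: [0.7, -0.4, -0.7]
opening: 0.0851
finger_force: 0.0
```

```bash
python3 - <<'E'
from h import *
print(robot.state()["contact_force"]);to_tool([0.5687,0.0042,0.037],-9.3)
E
```

```text
[ 0.68327378 -0.44636665 -0.73572243]
shift [0.     0.0012 0.0334] at [0.5675 0.0044 0.0704]
tool y at -9.3 down tilt 0.03
turn about tool z 0.0
```

Emit:
arm_command(targets=[[[0,0.001,0.01],[0,0,0]],[[0,0.001,0.02],[0,0,0]],[[0,0.001,0.028],[0,0,0]],[[0,0.001,0.0325],[0,0,0]],[[0,0.001,0.0325],[0,0,0]]])

```text
time_s: 49.8
ee_pos: [0.5677, 0.0043, 0.0369]
tool_rot: [-2.394, -2.033, 0.001]
contact_force: [-0.5, -0.0, 0.1]
opening: 0.0853
finger_force: 0.0
```

Emit:
arm_command(targets=[[[0,0,0],[0,0,0]],[[0,0,0],[0,0,0]],[[0,0,0],[0,0,0]],[[0,0,0],[0,0,0]],[[0,0,0],[0,0,0]]], gripper=1, grip_force=50)

```text
time_s: 50.42
ee_pos: [0.5688, 0.0042, 0.0382]
tool_rot: [2.394, 2.033, 0.001]
contact_force: [0.9, -0.2, 5.6]
opening: 0.0671
finger_force: 57.6
```

Emit:
arm_command(targets=[[[-0.004,-0.004,-0.001],[0,0,0]],[[-0.01,-0.009,-0.001],[0,0,0]],[[-0.016,-0.014,-0.001],[0,0,0]],[[-0.021,-0.0177,-0.001],[0,0,0]],[[-0.021,-0.0177,0],[0,0,0]]])

```text
time_s: 51.05
ee_pos: [0.5463, -0.0144, 0.0383]
tool_rot: [-2.394, -2.033, 0.003]
contact_force: [-12.3, -1.7, 19.6]
opening: 0.0674
finger_force: 59.5
```

Emit:
arm_command(targets=[[[0,0,0],[0,0,0]],[[0,0,0],[0,0,0]],[[0,0,0],[0,0,0]],[[0,0,0],[0,0,0]],[[0,0,0],[0,0,0]]])

```text
time_s: 51.68
ee_pos: [0.5463, -0.0144, 0.0383]
tool_rot: [-2.394, -2.033, 0.003]
contact_force: [-10.5, -2.0, 12.8]
opening: 0.0672
finger_force: 58.4
```

Emit:
arm_command(targets=[[[0,0,0],[0,0,0]],[[0,0,0],[0,0,0]],[[0,0,0],[0,0,0]],[[0,0,-0.03],[0,0,0]],[[0,0,-0.08],[0,0,0]]], gripper=0)

```text
time_s: 52.3
ee_pos: [0.5453, -0.0134, 0.116]
tool_rot: [-2.391, -2.032, 0.006]
contact_force: [0.4, -0.9, -0.4]
opening: 0.0852
finger_force: 0.0
```

Emit:
arm_command(targets=[[[0,0,-0.05],[0,0,0]],[[0,-0.03,-0.08],[0,0,0]],[[0.01,-0.08,-0.08],[0,0,0]],[[0.03,-0.13,-0.08],[0,0,0]],[[0.0406,-0.1537,-0.08],[0,0,0]]])

```text
time_s: 52.92
ee_pos: [0.4003, 0.0522, 0.1973]
tool_rot: [-2.393, -2.034, -0.0]
contact_force: [0.6, 0.3, -0.1]
opening: 0.0855
finger_force: 0.0
```

```bash
cat > d.py <<'E'
from h import *
robot.state();T=tool();im=camera("wrist");cv2.imwrite("pics/w16.png",im)
H,S,V=cv2.split(cv2.cvtColor(im,cv2.COLOR_BGR2HSV))
m=((S<60)&(V>90)).astype(np.uint8)
m=cv2.morphologyEx(m,cv2.MORPH_OPEN,np.ones((5,5)));m=cv2.morphologyEx(m,cv2.MORPH_CLOSE,np.ones((9,9)))
a=np.radians(-9.3);Rb=np.array([[np.cos(a),-np.sin(a)],[np.sin(a),np.cos(a)]])
for z in(.060,.048):
  for r in rects(m,"wrist",z,1200,T):print(z,*r,"bed",((r[0]-[.552,.012])@Rb).round(4))
to_tool([0.401,0.0505,0.015],-9.3)
E
python3 d.py
```

```text
0.06 [ 0.6345 -0.0542] [33. 56.] 167.3 [488. 246.] bed [ 0.0921 -0.052 ]
0.06 [ 0.1449 -0.0056] [ 60. 169.] 64.3 [ 16. 265.] bed [-0.3989 -0.0832]
0.06 [0.5448 0.0171] [ 81. 100.] 80.6 [410. 190.] bed [-0.0079  0.0039]
0.06 [0.4025 0.0568] [ 65. 101.] 80.8 [254. 176.] bed [-0.1548  0.0201]
0.048 [ 0.6444 -0.0628] [34. 59.] 167.3 [488. 246.] bed [ 0.1033 -0.0589]
0.048 [ 0.1327 -0.012 ] [ 63. 176.] 64.3 [ 16. 265.] bed [-0.4099 -0.0914]
0.048 [0.5507 0.0117] [ 85. 105.] 80.6 [410. 190.] bed [-0.0012 -0.0005]
0.048 [0.402  0.0533] [ 68. 106.] 80.8 [254. 176.] bed [-0.1547  0.0165]
shift [-0.0026  0.0027  0.1822] at [0.399  0.0533 0.1972]
tool y at -9.24 down tilt 0.1
turn about tool z 0.06
```

The bottom mould is back at about (-1,+4) mm. Next I'll regrip the pair.

Emit:
arm_command(targets=[[[-0.002,0.002,0.05],[0,0,0]],[[-0.002,0.002,0.1],[0,0,0]],[[-0.002,0.002,0.15],[0,0,0]],[[-0.002,0.002,0.172],[0,0,0]],[[-0.002,0.002,0.182],[0,0,0]]])

```text
time_s: 53.6
ee_pos: [0.4028, 0.0489, 0.014]
tool_rot: [-2.393, -2.033, 0.003]
contact_force: [1.1, -0.7, 0.6]
opening: 0.0853
finger_force: 0.0
```

Emit:
arm_command(targets=[[[0,0,0],[0,0,0]],[[0,0,0],[0,0,0]],[[0,0,0],[0,0,0]],[[0,0,0],[0,0,0]],[[0,0,0],[0,0,0]]], gripper=1, grip_force=90)

```text
time_s: 54.22
ee_pos: [0.4043, 0.049, 0.0161]
tool_rot: [2.394, 2.034, 0.001]
contact_force: [-0.9, -0.0, 0.7]
opening: 0.0671
finger_force: 101.4
```

Emit:
arm_command(targets=[[[0,0,-0.03],[0,0,0]],[[0,0,-0.08],[0,0,0]],[[0,0,-0.13],[0,0,0]],[[0,0,-0.165],[0,0,0]],[[0,0,-0.17],[0,0,0]]])

```text
time_s: 54.85
ee_pos: [0.4056, 0.049, 0.1881]
tool_rot: [2.391, 2.032, 0.006]
contact_force: [1.1, 0.5, -4.1]
opening: 0.067
finger_force: 103.2
```

Emit:
arm_command(targets=[[[0,0.03,0],[0,0,0]],[[-0.005,0.07,0],[0,0,0]],[[-0.01,0.11,0],[0,0,0]],[[-0.02,0.145,0],[0,0,0]],[[-0.02,0.155,0],[0,0,0]]])

```text
time_s: 55.48
ee_pos: [0.5536, 0.0034, 0.1824]
tool_rot: [-2.393, -2.031, 0.004]
contact_force: [-0.9, 0.8, -3.5]
opening: 0.0668
finger_force: 103.1
```

```bash
python3 - <<'E'
from h import *
to_tool([0.551,0.008,0.075],-9.3)
E
```

```text
shift [ 0.0042 -0.0029  0.1074] at [0.5536 0.0034 0.1824]
tool y at -9.37 down tilt 0.22
turn about tool z -0.07
```

Emit:
arm_command(targets=[[[0.004,-0.003,0.02],[0,0,0]],[[0.004,-0.003,0.05],[0,0,0]],[[0.004,-0.003,0.08],[0,0,0]],[[0.004,-0.003,0.095],[0,0,0]],[[0.004,-0.003,0.1],[0,0,0]]])

```text
time_s: 56.1
ee_pos: [0.5495, 0.0092, 0.0837]
tool_rot: [-2.392, -2.033, 0.003]
contact_force: [-0.2, 1.0, -3.4]
opening: 0.067
finger_force: 103.0
```

Emit:
arm_command(targets=[[[0,0,0.002],[0,0,0]],[[0,0,0.004],[0,0,0]],[[0,0,0.005],[0,0,0]],[[0,0,0.005],[0,0,0]],[[0,0,0.005],[0,0,0]]])

```text
time_s: 56.72
ee_pos: [0.5514, 0.0086, 0.0808]
tool_rot: [2.394, 2.034, 0.001]
contact_force: [0.2, -0.3, -3.4]
opening: 0.0671
finger_force: 103.1
```

Emit:
arm_command(targets=[[[0,0,0.001],[0,0,0]],[[0,0,0.002],[0,0,0]],[[0,0,0.003],[0,0,0]],[[0,0,0.004],[0,0,0]],[[0,0,0.004],[0,0,0]]])

```text
time_s: 57.35
ee_pos: [0.5511, 0.0087, 0.0764]
tool_rot: [-2.394, -2.034, 0.0]
contact_force: [-0.8, -0.7, -4.0]
opening: 0.0667
finger_force: 103.1
```

Emit:
arm_command(targets=[[[0,0,0],[0,0,0]],[[0,0,0.0005],[0,0,0]],[[0,0,0.0005],[0,0,0]],[[0,0,0.0005],[0,0,0]],[[0,0,0.0005],[0,0,0]]])

```text
time_s: 57.98
ee_pos: [0.5513, 0.0086, 0.0761]
tool_rot: [2.394, 2.034, 0.0]
contact_force: [-0.3, 0.2, -2.8]
opening: 0.0674
finger_force: 103.3
```

Emit:
arm_command(targets=[[[0,0,0],[0,0,0]],[[0,0,0],[0,0,0]],[[0,0,0],[0,0,0]],[[0,0,-0.02],[0,0,0]],[[0,0,-0.07],[0,0,0]]], gripper=0)

```text
time_s: 58.6
ee_pos: [0.5489, 0.0088, 0.1438]
tool_rot: [-2.391, -2.031, 0.007]
contact_force: [1.0, 0.1, 0.9]
opening: 0.0851
finger_force: 0.0
```

Emit:
arm_command(targets=[[[0,0,-0.05],[0,0,0]],[[0,-0.03,-0.08],[0,0,0]],[[-0.03,-0.08,-0.08],[0,0,0]],[[-0.08,-0.12,-0.08],[0,0,0]],[[-0.13,-0.13,-0.08],[0,0,0]]])

```text
time_s: 59.22
ee_pos: [0.4002, -0.0989, 0.2262]
tool_rot: [2.392, 2.036, 0.001]
contact_force: [0.9, 0.0, 0.9]
opening: 0.0854
finger_force: 0.0
```

Emit:
arm_command(targets=[[[-0.04,0,0.02],[0,0,0]],[[-0.062,0,0.06],[0,0,0]],[[-0.062,0,0.1],[0,0,0]],[[-0.062,0,0.13],[0,0,0]],[[-0.062,0,0.13],[0,0,0]]])

```text
time_s: 59.85
ee_pos: [0.39, -0.1588, 0.0938]
tool_rot: [-2.391, -2.031, 0.003]
contact_force: [-0.2, 0.6, -0.2]
opening: 0.0856
finger_force: 0.0
```

```bash
python3 - <<'E'
from h import *
T=tool();im=camera("wrist");cv2.imwrite("pics/w17.png",im)
H,S,V=cv2.split(cv2.cvtColor(im,cv2.COLOR_BGR2HSV))
m=((V>110)&(S>60)&(S<140)&(H>10)&(H<35)).astype(np.uint8);m[300:]=0
m=cv2.morphologyEx(m,cv2.MORPH_OPEN,np.ones((7,7)))
for r in rects(m,"wrist",.012,1500,T):print(*r)
to_tool([0.3907,-0.1603,0.0125],-9.6)
t=camera("top");cv2.imwrite("pics/t17.png",t)
H,S,V=cv2.split(cv2.cvtColor(t,cv2.COLOR_BGR2HSV));m=((S<60)&(V>120)).astype(np.uint8);m=cv2.morphologyEx(m,cv2.MORPH_OPEN,np.ones((7,7)));m[:150]=0;m[230:]=0;m[:,:215]=0;m[:,300:]=0
for r in rects(m,"top",.108,300):print("stack",*r)
E
```

```text
[ 0.391  -0.1579] [ 64. 102.] 80.3 [254. 198.]
[ 0.5142 -0.092 ] [ 82. 107.] 80.5 [406.  78.]
shift [-0.001  -0.0003  0.0833] at [ 0.3913 -0.1595  0.0958]
tool y at -9.31 down tilt 0.12
turn about tool z 0.29
stack [5.49e-01 2.00e-04] [67. 85.] 81.1 [240. 188.]
```

Emit:
arm_command(targets=[[[0,0,0.03],[0,0,0]],[[0,0,0.055],[0,0,0]],[[0,0,0.075],[0,0,0]],[[0,0,0.083],[0,0,0]],[[0,0,0.085],[0,0,0]]])

```text
time_s: 60.58
ee_pos: [0.3928, -0.1602, 0.0121]
tool_rot: [2.393, 2.033, 0.001]
contact_force: [-0.5, -0.0, 0.9]
opening: 0.0851
finger_force: 0.0
```

Emit:
arm_command(targets=[[[0,0,0],[0,0,0]],[[0,0,0],[0,0,0]],[[0,0,0],[0,0,0]],[[0,0,0],[0,0,0]],[[0,0,0],[0,0,0]]], gripper=1, grip_force=40)

```text
time_s: 61.2
ee_pos: [0.3929, -0.1603, 0.0124]
tool_rot: [2.393, 2.033, 0.001]
contact_force: [-0.7, 0.3, 6.0]
opening: 0.0627
finger_force: 43.5
```

Emit:
arm_command(targets=[[[0,0,-0.04],[0,0,0]],[[0,0,-0.09],[0,0,0]],[[0,0,-0.15],[0,0,0]],[[0,0,-0.2],[0,0,0]],[[0.03,0,-0.215],[0,0,0]]])

```text
time_s: 61.82
ee_pos: [0.3985, -0.1318, 0.2313]
tool_rot: [2.391, 2.026, 0.005]
contact_force: [-0.2, 0.8, -0.6]
opening: 0.0625
finger_force: 44.8
```

Emit:
arm_command(targets=[[[0.04,0.025,0],[0,0,0]],[[0.08,0.05,0],[0,0,0]],[[0.12,0.08,0],[0,0,0]],[[0.15,0.11,0],[0,0,0]],[[0.162,0.131,0],[0,0,0]]])

```text
time_s: 62.45
ee_pos: [0.5536, 0.0103, 0.2267]
tool_rot: [2.392, 2.036, 0.001]
contact_force: [0.2, -0.9, 0.5]
opening: 0.0626
finger_force: 44.8
```

```bash
python3 - <<'E'
from h import *
T=tool();im=camera("wrist");cv2.imwrite("pics/w18.png",im)
to_tool([0.551,0.008,0.121],-9.3)
E
```

```text
shift [-0.0033 -0.0039  0.1056] at [0.5551 0.0105 0.2266]
tool y at -9.2 down tilt 0.13
turn about tool z 0.1
```

Emit:
arm_command(targets=[[[-0.003,-0.004,0.03],[0,0,0]],[[-0.003,-0.004,0.06],[0,0,0]],[[-0.003,-0.004,0.085],[0,0,0]],[[-0.003,-0.004,0.097],[0,0,0]],[[-0.003,-0.004,0.1],[0,0,0]]])

```text
time_s: 63.12
ee_pos: [0.5476, 0.0061, 0.126]
tool_rot: [-2.394, -2.034, 0.001]
contact_force: [-0.0, 0.5, -0.4]
opening: 0.0631
finger_force: 44.8
```

Emit:
arm_command(targets=[[[0,0,0.001],[0,0,0]],[[0,0,0.002],[0,0,0]],[[0,0,0.003],[0,0,0]],[[0,0,0.003],[0,0,0]],[[0,0,0.003],[0,0,0]]])

```text
time_s: 63.75
ee_pos: [0.5479, 0.0062, 0.1232]
tool_rot: [2.394, 2.034, 0.0]
contact_force: [-0.6, 0.0, -1.2]
opening: 0.0625
finger_force: 44.8
```

```bash
python3 - <<'E'
from h import *
print(robot.state()["contact_force"]);to_tool([0.551,0.008,0.121],-9.3)
E
```

```text
[-0.59949679  0.02510495 -1.19810644]
shift [0.0023 0.0028 0.0022] at [0.5479 0.0062 0.1232]
tool y at -9.3 down tilt 0.01
turn about tool z -0.0
```

Emit:
arm_command(targets=[[[0.001,0.001,0],[0,0,0]],[[0.002,0.0025,0.001],[0,0,0]],[[0.002,0.0025,0.0015],[0,0,0]],[[0.002,0.0025,0.002],[0,0,0]],[[0.002,0.0025,0.002],[0,0,0]]])

```text
time_s: 64.38
ee_pos: [0.5505, 0.0077, 0.1209]
tool_rot: [-2.394, -2.034, 0.0]
contact_force: [-0.5, 0.3, -0.7]
opening: 0.0627
finger_force: 44.8
```

Emit:
arm_command(targets=[[[0,0,0],[0,0,0]],[[0,0,0],[0,0,0]],[[0,0,0],[0,0,0]],[[0,0,-0.02],[0,0,0]],[[0,0,-0.06],[0,0,0]]], gripper=0)

```text
time_s: 65.0
ee_pos: [0.5494, 0.0078, 0.181]
tool_rot: [-2.392, -2.032, 0.004]
contact_force: [0.8, 0.4, 0.8]
opening: 0.0857
finger_force: 0.0
```

Emit:
arm_command(targets=[[[-0.02,0,-0.05],[0,0,0]],[[-0.06,0,-0.1],[0,0,0]],[[-0.06,0,-0.12],[0,0,0]],[[-0.06,0,-0.12],[0,0,0]],[[-0.06,0,-0.12],[0,0,0]]], gripper=1)

```text
time_s: 65.62
ee_pos: [0.5405, -0.0511, 0.3003]
tool_rot: [-2.393, -2.034, 0.001]
contact_force: [-0.0, -0.1, -0.0]
opening: -0.0002
finger_force: 0.0
```

```bash
python3 - <<'E'
from h import *
T=tool();im=camera("wrist");cv2.imwrite("pics/w19.png",im)
H,S,V=cv2.split(cv2.cvtColor(im,cv2.COLOR_BGR2HSV))
a=np.radians(-9.3);Rb=np.array([[np.cos(a),-np.sin(a)],[np.sin(a),np.cos(a)]])
print(T[:3,3])
# packer: plywood; moulds: white
for nm,m,z in(("ply",(V>90)&(S>60)&(S<140)&(H>10)&(H<35),.12),("white",(S<60)&(V>110),.108)):
    m=m.astype(np.uint8);m[290:]=0;m=cv2.morphologyEx(m,cv2.MORPH_OPEN,np.ones((5,5)))
    for k in cv2.findContours(m,cv2.RETR_EXTERNAL,cv2.CHAIN_APPROX_NONE)[0]:
        if cv2.contourArea(k)<600: continue
        w=((plane("wrist",k[:,0],z,T)-[.552,.012])@Rb*1000);print(nm,cv2.contourArea(k),cv2.boundingRect(k),w.min(0).round(),w.max(0).round())
for p in [(256,120),(256,160),(256,200),(220,160),(290,160)]:print(p,H[p[1],p[0]],S[p[1],p[0]],V[p[1],p[0]])
print("pred packer px",proj("wrist",[[*(np.array([.552,.012])+Rb@np.array(q)),.12] for q in[(-.032,-.057),(.032,-.057),(.032,.043),(-.032,.043)]],T).round())
E
```

```text
[ 0.54051394 -0.05107434  0.3002533 ]
ply 723.0 (395, 159, 63, 15) [153. -65.] [223. -49.]
ply 16902.5 (202, 0, 107, 217) [ -50. -117.] [ 50. 100.]
white 671.5 (367, 150, 29, 29) [128. -74.] [159. -42.]
white 1653.5 (448, 136, 57, 47) [218. -79.] [280. -26.]
(256, 120) 18 107 179
(256, 160) 17 108 198
(256, 200) 105 10 102
(220, 160) 18 103 199
(290, 160) 18 113 122
pred packer px [[225. 166.]
 [284. 166.]
 [287.  66.]
 [222.  66.]]
```

```bash
python3 - <<'E'
from h import *
im=cv2.imread("pics/w19.png");H,S,V=cv2.split(cv2.cvtColor(im,cv2.COLOR_BGR2HSV))
for r in(80,110,150):print(r,[f"{c}:{S[r,c]}/{V[r,c]}" for c in range(196,316,4)])
for c in(240,270):print(c,[f"{r}:{S[r,c]}/{V[r,c]}" for r in range(40,200,5)])
E
```

```text
80 ['196:147/147', '200:150/158', '204:147/147', '208:109/126', '212:106/161', '216:111/186', '220:98/200', '224:110/176', '228:108/179', '232:110/183', '236:105/184', '240:107/169', '244:107/172', '248:110/170', '252:108/177', '256:109/185', '260:107/184', '264:106/185', '268:107/184', '272:109/190', '276:106/199', '280:106/195', '284:103/201', '288:110/178', '292:106/147', '296:116/112', '300:112/191', '304:130/137', '308:149/140', '312:146/140']
110 ['196:148/152', '200:146/147', '204:147/158', '208:104/198', '212:108/193', '216:102/202', '220:105/134', '224:107/198', '228:105/195', '232:110/199', '236:107/200', '240:107/188', '244:109/187', '248:108/180', '252:110/174', '256:110/181', '260:107/178', '264:109/182', '268:112/185', '272:108/185', '276:111/198', '280:110/199', '284:98/172', '288:107/195', '292:110/183', '296:109/187', '300:110/185', '304:148/148', '308:144/142', '312:134/139']
150 ['196:148/148', '200:145/151', '204:39/152', '208:14/164', '212:110/139', '216:93/195', '220:101/199', '224:108/168', '228:109/196', '232:110/193', '236:104/201', '240:108/185', '244:111/18
[... 483 characters left out ...]
', '120:108/186', '125:105/184', '130:110/187', '135:113/181', '140:109/184', '145:113/185', '150:108/185', '155:110/188', '160:110/187', '165:73/94', '170:104/113', '175:107/121', '180:106/197', '185:13/154', '190:14/166', '195:16/164']
270 ['40:9/59', '45:102/107', '50:113/106', '55:100/102', '60:109/178', '65:106/187', '70:109/187', '75:105/192', '80:108/189', '85:108/187', '90:104/187', '95:111/184', '100:111/184', '105:108/187', '110:111/188', '115:107/189', '120:108/184', '125:109/184', '130:108/187', '135:111/186', '140:111/184', '145:107/184', '150:111/186', '155:109/184', '160:105/185', '165:30/76', '170:17/148', '175:114/177', '180:105/175', '185:30/134', '190:21/146', '195:7/153']
```

The packer lies where it should with no mould sticking out. Now to the far side of the open bar with the gripper closed, passing over the top.

Emit:
arm_command(targets=[[[0,0.001,-0.05],[0,0,0]],[[0.02,0.001,-0.09],[0,0,0]],[[0.06,0.001,-0.095],[0,0,0]],[[0.11,0.001,-0.095],[0,0,0]],[[0.16,0.001,-0.095],[0,0,0]]])

```text
time_s: 66.3
ee_pos: [0.5674, 0.1081, 0.3943]
tool_rot: [-2.393, -2.033, 0.003]
contact_force: [1.2, -0.0, 0.1]
opening: -0.0002
finger_force: 0.0
```

Emit:
arm_command(targets=[[[0.05,0,0],[0,0,0]],[[0.1,0,0],[0,0,0]],[[0.144,0,0.0],[0,0,0]],[[0.144,0,0.03],[0,0,0]],[[0.144,0,0.06],[0,0,0]]])

```text
time_s: 66.92
ee_pos: [0.5903, 0.2498, 0.3331]
tool_rot: [-2.391, -2.036, 0.004]
contact_force: [0.6, -0.3, -0.2]
opening: 0.0001
finger_force: 0.0
```

```bash
cat > b.py <<'E'
from h import *
a=np.radians(-9.3);Rb=np.array([[np.cos(a),-np.sin(a)],[np.sin(a),np.cos(a)]])
T=tool();s=robot.state();b=(T[:2,3]-[.552,.012])@Rb
print("bed x,y, TCP z mm",(b*1000).round(1),round(T[2,3]*1000,1),"F",s["contact_force"].round(1))
y=T[:3,1];print("tool y",np.degrees(np.arctan2(y[1],y[0])).round(2))
E
python3 b.py
```

```text
bed x,y, TCP z mm [ -0.7 240.8] 333.1 F [ 0.6 -0.3 -0.2]
tool y -9.17
```

Emit:
arm_command(targets=[[[0,0,0.02],[0,0,0]],[[0,0,0.045],[0,0,0]],[[-0.02,0,0.045],[0,0,0]],[[-0.035,0,0.045],[0,0,0]],[[-0.045,0,0.045],[0,0,0]]])

```text
time_s: 67.55
ee_pos: [0.5844, 0.203, 0.293]
tool_rot: [2.395, 2.032, 0.005]
contact_force: [0.5, 5.6, 3.8]
opening: 0.0002
finger_force: 2.5
```

Emit:
arm_command(targets=[[[-0.012,0,0],[0,0,0]],[[-0.024,0,0],[0,0,0]],[[-0.036,0,0],[0,0,0]],[[-0.048,0,0],[0,0,0]],[[-0.06,0,0],[0,0,0]]])

```text
time_s: 68.18
ee_pos: [0.5743, 0.1443, 0.2923]
tool_rot: [2.394, 2.034, 0.003]
contact_force: [-1.8, 4.9, 13.7]
opening: 0.0003
finger_force: 1.6
```

Emit:
arm_command(targets=[[[-0.012,0,0],[0,0,0]],[[-0.024,0,0],[0,0,0]],[[-0.036,0,0],[0,0,0]],[[-0.048,0,0],[0,0,0]],[[-0.06,0,0],[0,0,0]]])

```text
time_s: 68.8
ee_pos: [0.5639, 0.0847, 0.2903]
tool_rot: [-2.394, -2.033, 0.002]
contact_force: [0.1, 0.6, -1.3]
opening: -0.0001
finger_force: 0.8
```

```bash
python3 b.py
```

```text
bed x,y, TCP z mm [-0.  73.7] 290.3 F [ 0.1  0.6 -1.3]
tool y -9.31
```

Emit:
arm_command(targets=[[[-0.01,0,0.002],[0,0,0]],[[-0.02,0,0.004],[0,0,0]],[[-0.03,0,0.007],[0,0,0]],[[-0.04,0,0.01],[0,0,0]],[[-0.05,0,0.013],[0,0,0]]])

```text
time_s: 69.42
ee_pos: [0.5561, 0.0356, 0.2778]
tool_rot: [-2.394, -2.034, 0.0]
contact_force: [0.3, 1.9, -0.9]
opening: -0.0003
finger_force: 0.8
```

```bash
cat > k.py <<'E'
from h import *
a=np.radians(-9.3);Rb=np.array([[np.cos(a),-np.sin(a)],[np.sin(a),np.cos(a)]])
im=camera("scene");V=im.max(2)
def pt(th,l,n,x=0):
    y=.09-l*np.cos(th)+n*np.sin(th);z=.143+l*np.sin(th)+n*np.cos(th);return [*(np.array([.552,.012])+Rb@[x,y]),z]
cv2.imwrite("pics/s20.png",im)
print("th, px knob top/base, tip; V at knob top, V at bar mid-left")
for th in np.arange(0,1.6,.1):
    p=proj("scene",[pt(th,.165,.027),pt(th,.165,.015,.0),pt(th,.192,0),pt(th,.13,.005)]).round().astype(int)
    print(round(th,2),p[0],p[2],*[int(V[max(q[1]-1,0):q[1]+2,q[0]-1:q[0]+2].mean()) for q in p])
E
python3 b.py; python3 k.py
```

```text
bed x,y, TCP z mm [ 0.3 23.9] 277.8 F [ 0.3  1.9 -0.9]
tool y -9.3
th, px knob top/base, tip; V at knob top, V at bar mid-left
0.0 [250 165] [241 171] 96 97 102 165
0.1 [251 160] [242 164] 98 97 97 157
0.2 [252 154] [242 158] 91 85 158 151
0.3 [255 150] [244 152] 93 92 90 148
0.4 [257 145] [246 146] 101 88 88 87
0.5 [261 141] [249 141] 97 101 100 92
0.6 [265 138] [252 136] 97 97 90 117
0.7 [269 135] [256 131] 81 99 87 115
0.8 [274 133] [260 127] 26 24 95 140
0.9 [279 131] [266 124] 30 26 104 107
1.0 [285 130] [271 121] 43 32 31 157
1.1 [291 129] [277 120] 91 67 40 151
1.2 [297 130] [284 118] 117 100 35 146
1.3 [304 131] [291 118] 93 111 35 142
1.4 [311 133] [299 119] 94 93 89 105
1.5 [318 135] [307 120] 117 96 98 119
```

Emit:
arm_command(targets=[[[0.003,0,-0.025],[0,0,0]],[[0.003,0,-0.045],[0,0,0]],[[-0.015,0,-0.045],[0,0,0]],[[-0.028,0,-0.04],[0,0,0]],[[-0.034,0,-0.028],[0,0,0]]])

```text
time_s: 70.1
ee_pos: [0.5507, -0.0001, 0.3061]
tool_rot: [2.394, 2.029, -0.002]
contact_force: [-10.2, -22.4, 35.3]
opening: -0.0001
finger_force: 17.8
```

Emit:
arm_command(targets=[[[-0.005,0,0.006],[0,0,0]],[[-0.01,0,0.013],[0,0,0]],[[-0.018,0,0.021],[0,0,0]],[[-0.026,0,0.03],[0,0,0]],[[-0.034,0,0.039],[0,0,0]]])

```text
time_s: 70.72
ee_pos: [0.5445, -0.0312, 0.2651]
tool_rot: [-2.393, -2.033, 0.002]
contact_force: [0.0, 0.7, 0.0]
opening: 0.0001
finger_force: 0.1
```

```bash
python3 b.py; python3 k.py|head -12
```

```text
bed x,y, TCP z mm [ -0.4 -43.9] 265.1 F [0.  0.7 0. ]
tool y -9.31
th, px knob top/base, tip; V at knob top, V at bar mid-left
0.0 [250 165] [241 171] 153 155 153 165
0.1 [251 160] [242 164] 105 154 91 159
0.2 [252 154] [242 158] 93 85 100 150
0.3 [255 150] [244 152] 139 99 93 155
0.4 [257 145] [246 146] 24 76 89 173
0.5 [261 141] [249 141] 60 33 106 189
0.6 [265 138] [252 136] 91 49 94 159
0.7 [269 135] [256 131] 90 94 33 147
0.8 [274 133] [260 127] 89 86 44 162
0.9 [279 131] [266 124] 92 92 75 155
1.0 [285 130] [271 121] 92 91 92 158
```

Emit:
arm_command(targets=[[[-0.004,0,0.006],[0,0,0]],[[-0.008,0,0.012],[0,0,0]],[[-0.012,0,0.019],[0,0,0]],[[-0.016,0,0.026],[0,0,0]],[[-0.019,0,0.033],[0,0,0]]])

```text
time_s: 71.4
ee_pos: [0.5422, -0.0499, 0.2336]
tool_rot: [2.394, 2.034, -0.0]
contact_force: [-0.1, -0.0, 0.5]
opening: 0.0001
finger_force: 0.1
```

Emit:
arm_command(targets=[[[-0.002,0,0.005],[0,0,0]],[[-0.004,0,0.01],[0,0,0]],[[-0.006,0,0.015],[0,0,0]],[[-0.007,0,0.02],[0,0,0]],[[-0.008,0,0.024],[0,0,0]]])

```text
time_s: 72.03
ee_pos: [0.5409, -0.0576, 0.2097]
tool_rot: [-2.394, -2.034, 0.0]
contact_force: [0.0, -0.5, 0.1]
opening: -0.0003
finger_force: 0.0
```

```bash
python3 b.py; python3 k.py|head -8
```

```text
bed x,y, TCP z mm [  0.3 -70.4] 209.7 F [ 0.  -0.5  0.1]
tool y -9.3
th, px knob top/base, tip; V at knob top, V at bar mid-left
0.0 [250 165] [241 171] 47 132 154 113
0.1 [251 160] [242 164] 30 21 149 193
0.2 [252 154] [242 158] 101 67 106 187
0.3 [255 150] [244 152] 97 109 81 159
0.4 [257 145] [246 146] 99 93 41 133
0.5 [261 141] [249 141] 99 102 38 145
0.6 [265 138] [252 136] 91 98 34 153
```

Emit:
arm_command(targets=[[[-0.002,0,0.004],[0,0,0]],[[-0.003,0,0.008],[0,0,0]],[[-0.004,0,0.011],[0,0,0]],[[-0.004,0,0.013],[0,0,0]],[[-0.004,0,0.015],[0,0,0]]])

```text
time_s: 72.7
ee_pos: [0.5404, -0.0619, 0.1957]
tool_rot: [2.394, 2.033, -0.0]
contact_force: [-5.0, -1.4, 12.7]
opening: -0.0002
finger_force: 6.1
```

Emit:
arm_command(targets=[[[0,0,0.002],[0,0,0]],[[0,0,0.004],[0,0,0]],[[0,0,0.006],[0,0,0]],[[0,0,0.007],[0,0,0]],[[0,0,0.008],[0,0,0]]])

```text
time_s: 73.32
ee_pos: [0.5406, -0.0628, 0.189]
tool_rot: [2.393, 2.031, -0.001]
contact_force: [-5.2, -4.8, 9.6]
opening: 0.0002
finger_force: 4.6
```

```bash
python3 b.py
```

```text
bed x,y, TCP z mm [  0.9 -75.7] 189.0 F [-5.2 -4.8  9.6]
tool y -9.34
```

Emit:
arm_command(targets=[[[0,0,0.001],[0,0,0]],[[0,0,0.002],[0,0,0]],[[0,0,0.003],[0,0,0]],[[0,0,0.004],[0,0,0]],[[0,0,0.005],[0,0,0]]])

```text
time_s: 73.95
ee_pos: [0.541, -0.0624, 0.1837]
tool_rot: [2.393, 2.032, 0.001]
contact_force: [-5.1, -4.3, 15.5]
opening: -0.0001
finger_force: 7.6
```

Emit:
arm_command(targets=[[[0,0,0],[0,0,0]],[[0,0,0.001],[0,0,0]],[[0,0,0.001],[0,0,0]],[[0,0,0.002],[0,0,0]],[[0,0,0.002],[0,0,0]]])

```text
time_s: 74.58
ee_pos: [0.5411, -0.0623, 0.1836]
tool_rot: [2.392, 2.032, 0.002]
contact_force: [-10.0, -2.0, 23.5]
opening: 0.0003
finger_force: 11.5
```

Emit:
arm_command(targets=[[[0,0,0.001],[0,0,0]],[[0,0,0.001],[0,0,0]],[[0,0,-0.01],[0,0,0]],[[0,0,-0.04],[0,0,0]],[[0,0,-0.09],[0,0,0]]])

```text
time_s: 75.2
ee_pos: [0.5389, -0.0608, 0.2684]
tool_rot: [-2.391, -2.031, 0.004]
contact_force: [0.5, 0.1, 0.5]
opening: 0.0001
finger_force: 0.0
```

Emit:
arm_command(targets=[[[0,-0.02,-0.03],[0,0,0]],[[0,-0.07,-0.05],[0,0,0]],[[0,-0.12,-0.05],[0,0,0]],[[0,-0.16,-0.05],[0,0,0]],[[-0.0,-0.16,-0.05],[0,0,0]]])

```text
time_s: 75.82
ee_pos: [0.3809, -0.035, 0.3203]
tool_rot: [2.393, 2.034, 0.002]
contact_force: [0.1, -0.4, -0.1]
opening: -0.0001
finger_force: 0.0
```

```bash
python3 b.py; cat > f.py <<'E'
from h import *
from k import pt,Rb
for n in("scene","top"):
    im=camera(n);cv2.imwrite(f"pics/{n}_f.png",im);V=im.max(2);hs=cv2.cvtColor(im,cv2.COLOR_BGR2HSV)
    m=(V<50).astype(np.uint8)
    for th in(0,.05,.1):
        p=proj(n,[pt(th,.165,.027)])[0];print(n,th,"knob pred",p.round(1))
    p=proj(n,[pt(0,.165,.02)])[0].astype(int);w=np.zeros_like(m);w[p[1]-14:p[1]+14,p[0]-14:p[0]+14]=1
    ys,xs=np.nonzero(m*w);print("dark centroid",xs.mean().round(1) if len(xs) else None,ys.mean().round(1) if len(ys) else None,len(xs),"pred mid",proj(n,[pt(0,.165,.016),pt(.05,.165,.016),pt(.1,.165,.016)]).round(1).tolist())
m=(hs[...,1]<60)&(V>140);m[:150]=0;m[230:]=0;m[:,:290]=0
E
python3 f.py | grep -v "^[0-9]"; python3 - <<'E'
from h import *
im=cv2.imread("pics/top_f.png");H,S,V=cv2.split(cv2.cvtColor(im,cv2.COLOR_BGR2HSV))
a=np.radians(-9.3);Rb=np.array([[np.cos(a),-np.sin(a)],[np.sin(a),np.cos(a)]])
def line(q0,q1,z,n=36):
    out=[]
    for t in np.linspace(0,1,n):
        q=(1-t)*np.array(q0)+t*np.array(q1);p=proj("top",[[*(np.array([.552,.012])+Rb@q),z]])[0].round().astype(int);out.append(f"{q[0]*1000:.0f},{q[1]*1000:.0f}:{S[p[1],p[0]]}/{V[p[1],p[0]]}")
    return out
print(line((-.055,0.02),(.055,0.02),.12,30));print(line((-.025,-.09),(-.025,.07),.12,33))
E
```

```text
bed x,y, TCP z mm [-161.2  -74. ] 320.3 F [ 0.1 -0.4 -0.1]
tool y -9.27
th, px knob top/base, tip; V at knob top, V at bar mid-left
scene 0 knob pred [249.6 164.9]
scene 0.05 knob pred [250.1 162.2]
scene 0.1 knob pred [250.8 159.5]
dark centroid 249.1 167.5 74 pred mid [[249.6, 168.7], [249.9, 166.0], [250.4, 163.3]]
top 0 knob pred [262.3 189.3]
top 0.05 knob pred [261.9 188.8]
top 0.1 knob pred [261.2 188.3]
dark centroid 263.1 190.0 42 pred mid [[262.2, 189.7], [261.9, 189.3], [261.5, 188.9]]
['-55,20:114/213', '-51,20:109/209', '-47,20:123/147', '-44,20:129/109', '-40,20:90/79', '-36,20:85/96', '-32,20:118/145', '-28,20:121/168', '-25,20:120/177', '-21,20:124/175', '-17,20:125/165', '-13,20:55/97', '-9,20:4/123', '-6,20:10/153', '-2,20:13/157', '2,20:10/157', '6,20:10/158', '9,20:13/159', '13,20:7/154', '17,20:67/163', '21,20:111/188', '25,20:118/199', '28,20:110/193', '32,20:107/174', '36,20:124/128', '40,20:122/148', '44,20:121/181', '47,20:122/190', '51,20:143/155', '55,20:162/148']
['-25,-90:124/138', '-25,-85:122/138', '-25,-80:106/137', '-25,-75:11/145', '-25,-70:8/125', '-25,-65:122/115', '-25,-60:126/128', '-25,-55:118/171', '-25,-50:114/206', '-25,-45:115/215', '-25,-40:114/214', '-25,-35:115/215', '-25,-30:117/214', '-25,-25:115/215', '-25,-20:116/216', '-25,-15:117/212', '-25,-10:115/206', '-25,-5:124/177', '-25,0:121/186', '-25,5:122/182', '-25,10:120/180', '-25,15:122/173', '-25,20:121/173', '-25,25:122/175', '-25,30:121/177', '-25,35:122/186', '-25,40:118/199', '-25,45:122/197', '-25,50:118/188', '-25,55:113/203', '-25,60:114/181', '-25,65:114/152', '-25,70:53/63']
```

```bash
python3 -c "
from rig import workorder
print(workorder.hand_in())"
```

```text
the job is handed in; nothing more can be done
None
```

I handed the job in at about 76 s of the 210 s; the hand-in gave no verdict. The scraper is in the tray, the three moulds are restacked on the bed with one packer on top, and the bar is down at its stop, which my measurements put at home in the catch. The bottom mould was knocked aside mid-run, so I lifted the upper two, re-centred it and restacked.

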